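# Send the flow cup round its rail to the drain stop

## Robot

A 6-joint arm with a two-finger parallel gripper is mounted at the origin on the work surface. World frame = base frame: x ahead of the robot, y to its left, z up, the work surface at z = 0. Lengths are in m, angles in rad, forces in N, time in s.
With the tool pointing down it reaches from about 0.3 to 0.875 m from the base axis. Payload 6.4 kg.
Tool frame: the origin (TCP) lies between the finger pads; the fingertips stand 25 mm ahead of it and the grasp point (between the pads) lies 6 mm ahead of it; y points along the fingers, x is the direction in which the jaws open and shut, and the axes are right-handed (so a half turn about y gives the same grasp; the last joint's range is limited). The gripper opens to 85 mm and grips with 20 to 120 N. Pads are 22 mm wide; open, the fingers measure 114 mm over their backs; the gripper's body (76 mm by 85 mm) begins 54 mm behind the grasp point. The pads swing forward as they close: fully open they stand 13 mm farther back than shut.
Start: joints at [0.948, 0.181, 1.607, -0, 1.354, -0.206], TCP at [0.233, 0.526, 0.256] pointing down, gripper open.
Joint ranges: [-2.99, 2.99], [-0.89, 2.07], [0.3, 2.58], [-1.14, 4.28], [0, 2.63], [-3.12, 3.12]. Speed limits (rad/s): [2.57, 2.57, 3.01, 3.14, 3.14, 3.14].

## Interface

Orientations are given as a unit quaternion [w, x, y, z].
In Python, from bench import ctrl, vision, ticket, find_in, regions_of, pinpoint gives the robot as it stands.
- The arm moves only by the tool apply_moves, never from a script. Its argument "increments" is a list of rows, each an object of numbers: "x", "y", "z": the shift along the tool's x, y, z in cm; "ax", "ay", "az": the turn, a rotation vector about the tool's x, y, z in rad; "grip": the closure, from 0 (fully open) to 1 (shut). A call has 1 to 12 rows; each row is the pose to reach, as a shift and turn from the pose measured when the call began, along the tool's axes at that moment; what a row does not reach only later rows make up. A row lasts 1/8 s, in which the tool goes at most 62.5 mm and 10.7 degrees, less where a joint would pass 70% of its speed; a pose out of reach is approached as far as the arm can. A call with a gripper value outside its range is refused whole. The fingers move at their own pace and stop on an object; the grip force is fixed at half the most. Time passes only in rows, so rows that repeat a pose let the fingers close. It gives the time, the measured TCP pose, the force and the opening at its end, in the units of the state.
- ctrl.get_obs(): the state, without advancing time (a new reading comes with each control period).
- vision.camera(name): name is "scene" or "top" or "wrist"; returns the picture (480x640x3 uint8, red, green, blue); there is no depth.
- vision.camera_params(name): a dict with "intrinsics" (3x3 intrinsics, pixels), "k1" (the pictures are not rectified: a ray, as slopes to the right and down, at radius r is drawn at 1 + k1 r^2 times it, then the intrinsics apply), "R" (3x3) and "t" (3): a world point X has camera coordinates R X + t. Camera axes: x right, y down, z forward; pixel columns grow to the right and rows downward; lengths in m; the calibration is good to about 2 mm. A picture is of the moment at which its call begins: read the wrist's pose just before it. camera_params takes no time and is no camera call; for the wrist camera it gives the pose at the moment of the call.
- ticket.hand_in(): hands the job in, once; it reports no verdict.
Trained networks look in the newest picture that a camera, given by its name, has taken for a name from the list of things; names that differ only in an ending like _2 or _b are one class to them, and where a whole thing is asked for, a point or a joint stands for the part that bears it (a point fixed in the world has none). Each returns a list of dicts, best first, with "p" (0 to 1); they miss things now and then, are a little off and sometimes report something else, mostly with a low value. They report only what shows in the picture. A call takes as long as a camera call. They do not tell look-alikes from the thing itself.
- find_in(camera, query): "rect" ([centre column, centre row, width, height] in pixels, round what is visible of it).
- regions_of(camera, query): "mask" (480x640 bool, what is visible of it) and "rect" ([centre column, centre row, width, height] in pixels, round what is visible of it).
- pinpoint(camera, query): "xy" ([column, row] in pixels: a listed point, or the origin of a listed thing).
The state is a dict: "time_s": time; "q": joint angles; "dq": joint speeds; "joint_efforts": joint torques, N m; "eef_pos": TCP position; "eef_rot": TCP orientation; "wrist_force": force on the tool from outside, world axes, zero at the start; "torque": the same for the moment, N m; "opening": opening from 0.0 (shut) to 1.0 (fully open).
Only numpy, scipy, OpenCV 4.12 (cv2) and the standard library are available. Lean on these libraries where they do the work, as an engineer would, in place of code of your own. Each camera call takes 0.05 s, during which the arm holds its last target.

## Task

Take the flow cup by its red tab and slide it along the bent steel rail, round both corners, until its ring is fully home against the black stop above the beaker; feel for the stop and press the ring on it gently but definitely, some 5 N held for a moment, before letting go. Then tip the yellow keeper bar over so that it drops across the rail behind the ring. Slide the cup without forcing it (contact forces on rail and stop must stay below 25 N), and leave the beaker and everything else on the bench where it stands.

Things in the scene. Friction and masses are not known exactly. Their poses are not given: they have to be found in the camera images.
- rail: Fixed stand: blue base plate 170 x 500 x 14 mm carrying a level, bent 10 mm round steel rod, its axis 150 mm above the bench, held only by a 16 mm upright post at each end (tops 159 mm high). Origin: centre of the base plate's underside, on the bench; z up; place and yaw vary. The course of the rod is given, in this frame, under the points rail_bend1 and rail_bend2.
- rail_bend1 (a point): Point on the rod's axis where the first bend begins, rail frame (-60, -70) mm. The rod runs, in the rail frame (x, y) mm: straight along +y from the post at (-60, -215) to (-60, -70), then a 70 degree right-hand bend of radius 40 about (-20, -70), ending at (-33.7, -32.4), then straight for 60 mm to (22.7, -11.9).
- rail_bend2 (a point): Point on the rod's axis where the second bend begins, rail frame (22.7, -11.9) mm. From there a 70 degree left-hand bend of radius 40 about (9.0, 25.7), ending at (49.0, 25.7), then straight along +y to the post at (49.0, 225).
- cup: Loose steel flow cup hanging from a steel ring threaded on the rod, about 0.25 kg (varies). Origin: ring centre; y along the rod, z up. Ring 20 mm long, hole 14.4 mm (2.2 mm play all round; its centre hangs 2.2 mm below the rod's axis), outside 23 mm. Cup 44 mm wide, bottom 75 mm below the origin. Starts on the first straight, at the -y end; must turn with the rod, within about 10 degrees.
- cup_tab (a point): Middle of the upright red tab on top of the ring, the part to grip from above: 14 mm across the rod (x) by 20 mm along it (y), from 11 to 55 mm above the ring's centre; this point is 33 mm above it. The cup is weighted low and hangs upright when let go.
- end_bracket: Fixed steel bracket at the rod's end post, origin on the rod's axis at the post, axes parallel to the rail's. It carries, counted as part of it, the black stop clamp (30 x 22 x 30 mm, fast on the last straight) and the keeper. The stop's face, square to the rod, is clamped anywhere from 70 to 100 mm before the origin (y = -100 to -70 mm); its place is not measured: feel for it, or look. It does not give.
- keeper (a joint): Yellow keeper bar, hinged on a bracket on the stop's -x side; rad. 0 = open, leaning out to -x, 40 degrees beyond upright, resting by its weight; 2.27 = closed, level across the rod behind the home ring. Pushed to +x past upright (0.70) it falls shut slowly (2 s), but only if the ring is home to 3 mm; else it lands on the tab and stays open. Bar 6 mm thick, 12 mm wide along y, 58 mm from hinge to tip.
- rail_hinge_line (a point): Point on the rail beside which the keeper stands: the hinge axis is parallel to the rail's y, 48 mm to -x of the last straight and 14 mm above the rod's axis; this point lies on that line, at y = 115 mm of the rail frame. The bar lies along y from 23 to 35 mm before the stop's face, so with the ring home its middle is 19 mm before the ring's centre.
- beaker: Glass beaker, 68 mm wide, 50 mm high, standing on the base plate under the stop end; origin at its underside's centre. Leave it.
- sample_jar: Amber jar, 44 mm wide, 50 mm high, on the base plate beside the first straight. Origin under it. Leave it.
- tin: White tin, 90 mm wide, 100 mm high, on the bench to the right. Origin under it. Leave it.
- solvent: White bottle, 70 mm wide, 140 mm high, on the bench to the left. Origin under it. Leave it.
- pigment: Amber jar, 60 mm wide, 80 mm high, to the right. Origin under it. Leave it.
- spatula: Spatula lying on the bench, near right. Leave it.
- brush: Brush lying on the bench, to the left. Leave it.
- mix_pot: White pot, 100 mm wide, 75 mm high, near left. Origin under it. Leave it.
There are look-alikes about, which are no part of the job. There is more than one size of the cup; the job needs the larger.

How it is judged:
By the outcome, as a careful person would: the job done as asked, in the order asked, and still so for the second after the job is handed in, with the robot touching nothing.
It also fails if it takes over 72 s, if anything falls off the work surface, if the arm or the gripper's body presses on something with over 40 N, if the wrist force passes 120 N, or if a joint passes its speed limit or range.

## Working session

There is one attempt and no reset: what is moved stays moved. The work goes in short steps, Python scripts to look and compute and a tool call to move; the robot and the scene stay as the last step left them, time stands still between calls to the robot, and variables do not carry over. Pictures are saved under pics/ and viewed, and the job is handed in when it is done.

Besides the shell and the picture viewer there is one more tool, called after "Request:" as name(argument=value, ...), one argument or row to a line, values as JSON. apply_moves: Moves the arm, as the interface text tells. Its arguments: {"type":"object","properties":{"increments":{"type":"array","items":{"type":"object","properties":{"x":{"type":"number"},"y":{"type":"number"},"z":{"type":"number"},"ax":{"type":"number"},"ay":{"type":"number"},"az":{"type":"number"},"grip":{"type":"number"}}}}},"required":["increments"]}

```bash
ls; mkdir -p pics; python3 - <<'E'
from bench import ctrl, vision, find_in, pinpoint
import cv2
print(ctrl.get_obs())
for c in ("scene","top","wrist"):
    im=vision.camera(c); cv2.imwrite(f"pics/{c}0.png",im[:,:,::-1])
    p=vision.camera_params(c); print(c,p)
    if c!="wrist":
        for q in ("rail","cup","cup_tab","rail_bend1","rail_bend2","end_bracket","rail_hinge_line","keeper","beaker","sample_jar"):
            r=pinpoint(c,q); print(q,[(round(a['p'],2),[round(float(v),1) for v in a['xy']]) for a in r[:3]])
E
```

```text
pics
{'time_s': 0.0, 'q': array([ 9.47671967e-01,  1.81533446e-01,  1.60800847e+00, -2.77637815e-05,
        1.35379954e+00, -2.06308570e-01]), 'dq': array([ 0.00087519,  0.00057335, -0.00024561,  0.00081108, -0.00097407,
        0.0002745 ]), 'joint_efforts': array([ 2.14676824e-03, -4.44848049e+01, -3.51350176e+01,  1.41867285e-04,
        8.70140648e-03, -3.17823412e-05]), 'eef_pos': array([0.23248061, 0.52534798, 0.25538816]), 'eef_rot': array([-0.59239774,  0.59286356,  0.38515833, -0.38630399]), 'wrist_force': array([-0.53534435, -0.10139681,  0.2400976 ]), 'torque': array([0.01528497, 0.01940191, 0.0255409 ]), 'opening': 1.0001906066054886}
scene {'intrinsics': array([[479.07721965,   0.        , 315.2457753 ],
       [  0.        , 479.07721965, 234.66381098],
       [  0.        ,   0.        ,   1.        ]]), 'k1': -0.1146540203311002, 'R': array([[ 0.87372169,  0.48602884, -0.01965649],
       [ 0.3064449 , -0.58137109, -0.75372354],
       [-0.37775909,  0.65252098, -0.65689759]]), 't': array([-0.43179232, -0.0399693 ,  1.39148275])}
rail [(0.57, [355.0, 283.4]), (0.41, [374.5, 206.2])]
cup [(0.93, [304.1, 281.5]), (0.87, [271.9, 302.5])]
cup_tab [(0.82, [272.5, 291.1]), (0.61, [307.5, 270.9])]
rail_bend1 [(0.77, [368.3, 244.8]), (0.67, [318.9, 250.3])]
rail_bend2 [(0.77, [368.3, 244.8]), (0.67, [318.9, 250.3])]
end_bracket [(0.78, [400.3, 188.1])]
rail_hinge_line [(0.96, [369.5, 202.7]), (0.28, [310.0, 271.4])]Traceback (most recent call last):
  File "<stdin>", line 9, in <module>
ValueError: it knows: beaker, brush, cup, cup_tab, end_bracket, mix_pot, pigment, rail, rail_bend, rail_hinge_line, sample_jar, solvent, spatula, tin
```

```bash
python3 - <<'E'
from bench import ctrl, vision, find_in, pinpoint
import cv2
for c in ("top","wrist"):
    im=vision.camera(c); cv2.imwrite(f"pics/{c}0.png",im[:,:,::-1])
    p=vision.camera_params(c); print(c,p)
    for q in ("rail","cup","cup_tab","rail_bend","end_bracket","rail_hinge_line","beaker"):
            r=pinpoint(c,q); print(q,[(round(a['p'],2),[round(float(v),1) for v in a['xy']]) for a in r[:3]])
E
```

```text
top {'intrinsics': array([[482.44828839,   0.        , 309.96682015],
       [  0.        , 482.44828839, 236.62616629],
       [  0.        ,   0.        ,   1.        ]]), 'k1': -0.03486527237211501, 'R': array([[-0.01884117, -0.9995403 ,  0.0237529 ],
       [-0.99678441,  0.016928  , -0.07832165],
       [ 0.07788356, -0.02515219, -0.99664513]]), 't': array([0.00556868, 0.47999812, 1.39511623])}
rail [(0.7, [295.3, 203.1])]
cup [(0.73, [359.4, 202.6]), (0.5, [359.9, 238.3])]
cup_tab [(0.46, [361.1, 202.3]), (0.46, [359.1, 238.8])]
rail_bend [(0.82, [296.4, 182.8]), (0.57, [320.3, 212.3]), (0.18, [153.9, 246.1])]
end_bracket [(0.78, [206.9, 185.8]), (0.27, [451.9, 242.1])]
rail_hinge_line [(0.64, [253.6, 195.1]), (0.29, [294.9, 200.9])]
beaker [(0.8, [249.4, 185.5])]
wrist {'intrinsics': array([[379.64342903,   0.        , 321.51470878],
       [  0.        , 379.64342903, 235.23194468],
       [  0.        ,   0.        ,   1.        ]]), 'k1': -0.06954260132405507, 'R': array([[ 4.04562723e-01,  9.14509947e-01, -7.48346597e-04],
       [ 8.79325152e-01, -3.88772543e-01,  2.75033064e-01],
       [ 2.51229536e-01, -1.11926165e-01, -9.61434477e-01]]), 't': array([-0.57411576, -0.03707873,  0.37852766])}
rail []
cup []
cup_tab []
rail_bend []
end_bracket []
rail_hinge_line []
beaker []
```

View pics/scene0.png

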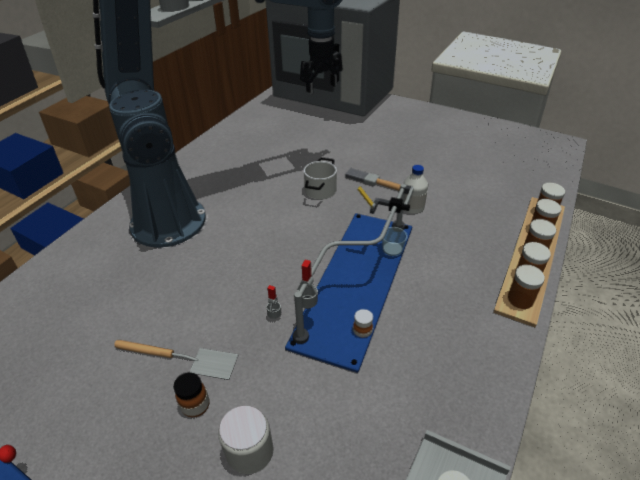

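View pics/top0.png

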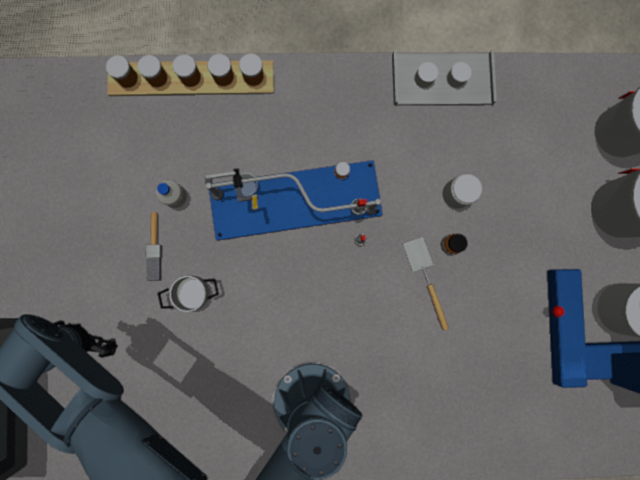

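View pics/wrist0.png

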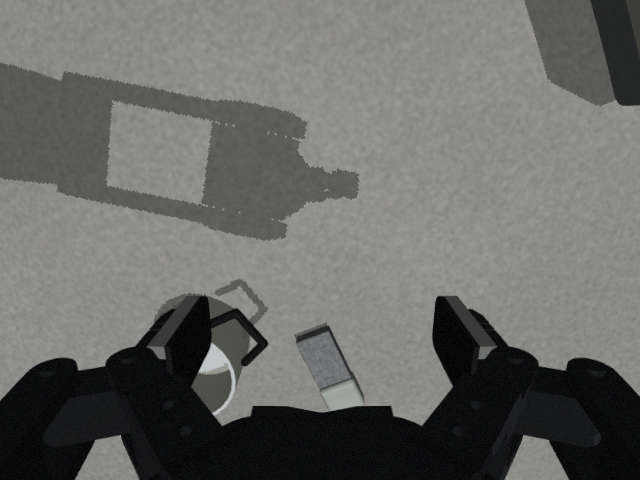

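```bash
cat > h.py <<'E'
import numpy as np, cv2
from scipy.optimize import least_squares
from bench import ctrl, vision, find_in, pinpoint, regions_of
def proj(p,X):
    X=np.atleast_2d(X); c=X@np.asarray(p['R']).T+p['t']; s=c[:,:2]/c[:,2:]
    r2=(s**2).sum(1,keepdims=True); s=s*(1+p['k1']*r2); K=p['intrinsics']
    return s*[K[0,0],K[1,1]]+[K[0,2],K[1,2]]
def ray(p,uv):
    K=p['intrinsics'];d=(np.array(uv,float)-[K[0,2],K[1,2]])/[K[0,0],K[1,1]]; s=d.copy()
    for _ in range(10): s=d/(1+p['k1']*(s@s))
    R=np.asarray(p['R']); return -R.T@p['t'], R.T@np.r_[s,1]
def atz(p,uv,z):
    o,d=ray(p,uv); return o+d*(z-o[2])/d[2]
def W(pose,P):
    P=np.atleast_2d(np.array(P,float))/1000; x,y,a=pose; c,s=np.cos(a),np.sin(a)
    return np.c_[x+c*P[:,0]-s*P[:,1], y+s*P[:,0]+c*P[:,1],P[:,2]]
def course():
    pts=[(-60,y) for y in np.linspace(-215,-70,30)]
    pts+=[(-20-40*np.cos(t),-70+40*np.sin(t)) for t in np.radians(np.linspace(0,70,20))]
    pts+=[(-33.7+f*56.4,-32.4+f*20.5) for f in np.linspace(0,1,15)]
    pts+=[(9+40*np.sin(t),25.7-40*np.cos(t)) for t in np.radians(np.linspace(20,90,20))]
    pts+=[(49,y) for y in np.linspace(25.7,225,40)]
    return np.array(pts)
E
python3 - <<'E'
from h import *
cor=np.array([[-85,-250,14],[85,-250,14],[85,250,14],[-85,250,14]])
obs={}
for c in ("scene","top"):
    im=cv2.imread(f"pics/{c}0.png"); hsv=cv2.cvtColor(im,cv2.COLOR_BGR2HSV)
    m=cv2.inRange(hsv,(105,150,40),(125,255,255))
    n,l,st,ce=cv2.connectedComponentsWithStats(m)
    p=vision.camera_params(c)
    # take component(s) near plate
    seed=proj(p,[0.5,0,0.0])[0]
    box={'scene':(285,210,420,370),'top':(205,155,390,245)}[c]
    mm=np.zeros_like(m); mm[box[1]:box[3],box[0]:box[2]]=m[box[1]:box[3],box[0]:box[2]]
    mm=cv2.morphologyEx(mm,cv2.MORPH_OPEN,np.ones((3,3)))
    pts=cv2.findNonZero(mm); hull=cv2.convexHull(pts)
    q=cv2.minAreaRect(pts); 
    ap=cv2.approxPolyDP(hull,6,True)[:,0]; print(c,ap.tolist())
    obs[c]=(p,hull[:,0])
# polygon fit by corner nearest
def rend(pose,p): return proj(p,W(pose,cor))
def res(v):
    r=[]
    for c,(p,h) in obs.items():
        Q=rend(v,p)
        # distance of hull pts to polygon edges
        for u in h:
            d=min(abs(np.cross(Q[(i+1)%4]-Q[i],u-Q[i]))/np.linalg.norm(Q[(i+1)%4]-Q[i]) for i in range(4)); r.append(d)
        for k in Q: r.append(np.abs(cv2.pointPolygonTest(h.reshape(-1,1,2).astype(np.float32),tuple(map(float,k)),True)))
    return np.array(r)
pt=obs['top'][0]
x0=atz(pt,(297,200),0.014); print(x0)
s=least_squares(res,[x0[0],x0[1],np.arctan2(.03,.5)],loss='soft_l1'); print(s.x,s.cost,np.degrees(s.x[2]))
np.save('pose.npy',s.x)
for c,(p,h) in obs.items():
    im=cv2.imread(f"pics/{c}0.png")
    k={'scene':(270,160,160,230),'top':(190,140,210,120)}[c]; f={'scene':2.6,'top':3.8}[c]
    Z=cv2.resize(im[k[1]:k[1]+k[3],k[0]:k[0]+k[2]],None,fx=f,fy=f,interpolation=cv2.INTER_CUBIC)
    for P,col in ((np.c_[course(),np.full(len(course()),150)],(0,255,0)),(np.vstack([cor,cor[:1]]),(0,255,255))):
        u=((proj(p,W(s.x,P))-k[:2]+.5)*f).astype(int); cv2.polylines(Z,[u],False,col,1)
    cv2.imwrite(f"pics/fit_{c}.png",Z)
    print(c,[(round(a['p'],2),a['xy']) for a in []])
E
```

```text
scene [[410, 226], [358, 369], [286, 349], [354, 216]]
top [[381, 214], [217, 239], [211, 199], [223, 186], [372, 161]]
[0.58966073 0.03314884 0.014     ]
[0.59039344 0.03461851 0.14576555] 47.05532838787606 8.351750655037701
scene []
top []<stdin>:26: DeprecationWarning: Arrays of 2-dimensional vectors are deprecated. Use arrays of 3-dimensional vectors instead. (deprecated in NumPy 2.0)
```

View pics/fit_top.png

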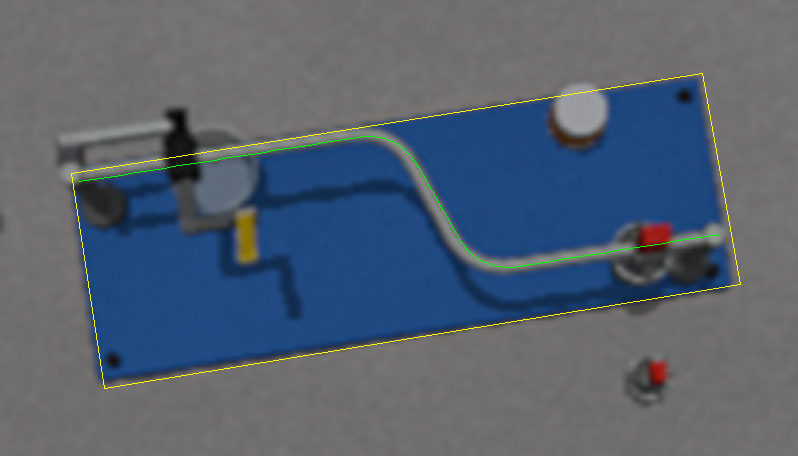

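View pics/fit_scene.png

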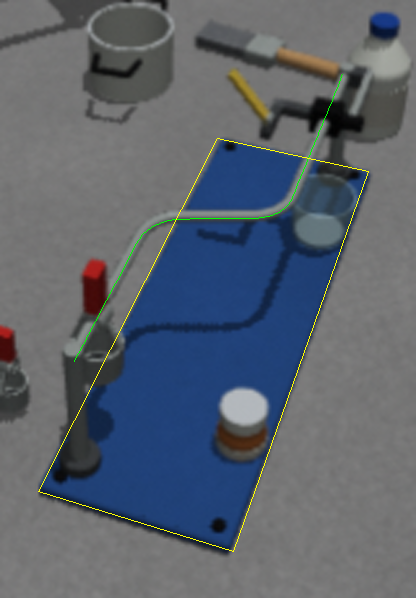

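```bash
cat > refine.py <<'E'
from h import *
def centers(c,pose,im,p,half=4,lo=None,sel=None,zoff=150.):
    """bright rod centre along the normal; returns course index, pixel, normal"""
    C=course(); P=np.c_[C,np.full(len(C),zoff)]
    u=proj(p,W(pose,P)); out=[]
    g=cv2.GaussianBlur(im,(0,0),0.7).astype(np.float32); 
    # steel: bright in red channel vs blue plate
    g=g[:,:,2]
    for i in range(1,len(C)-1):
        if sel is not None and not sel(C[i]): continue
        t=u[i+1]-u[i-1]; t/=np.linalg.norm(t); n=np.array([-t[1],t[0]])
        s=np.arange(-half,half+.01,.25); q=(u[i]+s[:,None]*n).astype(np.float32)
        v=cv2.remap(g,q[:,0].reshape(1,-1),q[:,1].reshape(1,-1),cv2.INTER_LINEAR)[0]
        b=np.median(v); w=np.clip(v-(v.min()+.5*(v.max()-v.min())),0,None)
        if v.max()-v.min()<30: continue
        out.append((i,(w*s).sum()/w.sum()))
    return out,u
E
python3 - <<'E'
from refine import *
pose=np.load('pose.npy')
sel=lambda c: (-150<c[1]<90)
for it in range(5):
    data=[]
    for c in ("scene","top"):
        p=vision.camera_params(c); im=cv2.imread(f"pics/{c}0.png")
        o,u=centers(c,pose,im,p,half=5 if c=='scene' else 4,sel=sel)
        data.append((c,p,o,u))
    A=[];B=[];C=course();P=np.c_[C,np.full(len(C),150.)]
    for k,(c,p,o,u) in enumerate(data):
        for i,s in o:
            t=u[i+1]-u[i-1]; t/=np.linalg.norm(t); n=np.array([-t[1],t[0]])
            J=[]
            for j in range(3):
                d=np.zeros(3); d[j]=1e-4; J.append(((proj(p,W(pose+d,P[i:i+1]))[0]-u[i])@n)/1e-4)
            A.append(J);B.append(s)
    A=np.array(A);B=np.array(B); w=np.abs(B-np.median(B))<3
    d=np.linalg.lstsq(A[w],B[w],rcond=None)[0]; pose=pose+d
    r=B-A@d
    n0=len(data[0][2]); print(pose,np.degrees(pose[2]),d, 'res scene',r[:n0].mean().round(2),r[:n0].std().round(2),'top',r[n0:].mean().round(2),r[n0:].std().round(2),len(B))
np.save('pose2.npy',pose)
p=vision.camera_params('top')
for z in (0,): pass
im=cv2.imread('pics/top0.png');hsv=cv2.cvtColor(im,cv2.COLOR_BGR2HSV)
m=(cv2.inRange(hsv,(0,150,80),(8,255,255))|cv2.inRange(hsv,(172,150,80),(180,255,255)))
m[:, :340]=0;m[:,390:]=0;m[250:]=0
n,l,st,ce=cv2.connectedComponentsWithStats(m); print(st,ce)
# tab red in top -> rail frame using z ~ top of tab 0.2
for cc in ce[1:]:
    X=atz(p,cc,0.148+0.05); x,y,a=pose; d=X[:2]-[x,y]; print('rail frame', (np.cos(a)*d[0]+np.sin(a)*d[1])*1e3,(-np.sin(a)*d[0]+np.cos(a)*d[1])*1e3, X)
# tool
from scipy.spatial.transform import Rotation as R
q=ctrl.get_obs()['eef_rot']; print(R.from_quat(q[[1,2,3,0]]).as_matrix().round(3), ctrl.get_obs()['time_s'])
E
```

```text
[0.59130849 0.04025235 0.14182384] 8.125907201764758 [ 0.00091505  0.00563385 -0.00394171] res scene -0.59 0.78 top 0.53 0.39 153
[0.59154668 0.04069103 0.13899789] 7.963992300576943 [ 0.00023818  0.00043868 -0.00282595] res scene -0.77 0.78 top 0.64 0.46 155
[0.59160728 0.04071681 0.13788187] 7.900049328939382 [ 6.05997223e-05  2.57837430e-05 -1.11601539e-03] res scene -0.79 0.77 top 0.65 0.47 155
[0.59162005 0.04072397 0.13752982] 7.879878224346993 [ 1.27690465e-05  7.15246818e-06 -3.52052189e-04] res scene -0.79 0.76 top 0.66 0.47 155
[0.59162506 0.0407285  0.13745097] 7.875360555818571 [ 5.01426172e-06  4.52975648e-06 -7.88481903e-05] res scene -0.8 0.76 top 0.66 0.47 155
[[     0      0    640    480 307144]
 [   358    199      9      6     38]
 [   361    236      4      5     18]] [[319.49221538 239.50477301]
 [362.05263158 201.73684211]
 [362.5        237.77777778]]
rail frame -61.26877241031191 -168.56963601696708 [ 0.55403132 -0.13464623  0.198     ]
rail frame -153.46268091627795 -154.38111676538935 [ 0.46076285 -0.13322381  0.198     ]
[[ 0.405 -0.    -0.914]
 [ 0.914 -0.     0.405]
 [-0.    -1.     0.   ]] 1.2
```

```bash
cat > mv.py <<'E'
from h import *
from scipy.spatial.transform import Rotation as Ro
def tool():
    o=ctrl.get_obs(); q=o['eef_rot']; return np.array(o['eef_pos']),Ro.from_quat(q[[1,2,3,0]]).as_matrix(),o
def yaw(M): return np.arctan2(M[1,0],M[0,0])
def delta(p,M,tgt,yaw_t):
    """tool-axis shift (cm) and ay for downward tool, also levelling rotvec"""
    d=M.T@(np.asarray(tgt)-p)*100
    T=np.c_[[np.cos(yaw_t),np.sin(yaw_t),0],[0,0,-1],[-np.sin(yaw_t),np.cos(yaw_t),0]]
    return d.round(2),Ro.from_matrix(M.T@T).as_rotvec().round(3)
def inrail(pose,X):
    x,y,a=pose; d=np.asarray(X)[:2]-[x,y]; return np.array([np.cos(a)*d[0]+np.sin(a)*d[1],-np.sin(a)*d[0]+np.cos(a)*d[1]])*1e3
E
python3 - <<'E'
from mv import *
p,M,o=tool(); w=vision.camera_params('wrist')
c=-w['R'].T@w['t']; print('cam in tool',M.T@(c-p), 'axis',M.T@w['R'][2], 'imgx',M.T@w['R'][0])
pose=np.load('pose2.npy'); tgt=W(pose,[[-60,-168,300]])[0]; print(tgt,delta(p,M,tgt,pose[2]))
E
```

```text
cam in tool [-0.00062147 -0.11741303  0.0686108 ] axis [-5.85030641e-04  9.61427912e-01 -2.75056409e-01] imgx [9.99999711e-01 6.96156475e-04 3.06387313e-04]
[ 0.55521007 -0.13390812  0.3       ] (array([-47.27,  -4.37, -56.19]), array([ 0.   ,  1.017, -0.   ]))
```

Request:
apply_moves(
  increments=[
    {"x":-3,"y":-3,"z":-3.5,"ay":0.08},
    {"x":-7,"y":-4.4,"z":-8.3,"ay":0.16},
    {"x":-11,"y":-4.4,"z":-13,"ay":0.25},
    {"x":-15,"y":-4.4,"z":-18,"ay":0.34},
    {"x":-19,"y":-4.4,"z":-22.5,"ay":0.43},
    {"x":-23,"y":-4.4,"z":-27.5,"ay":0.52},
    {"x":-27,"y":-4.4,"z":-32,"ay":0.61},
    {"x":-31.5,"y":-4.4,"z":-37.5,"ay":0.7},
    {"x":-36,"y":-4.4,"z":-43,"ay":0.8},
    {"x":-40.5,"y":-4.4,"z":-48,"ay":0.9},
    {"x":-44.5,"y":-4.4,"z":-53,"ay":1.0},
    {"x":-47.3,"y":-4.4,"z":-56.2,"ay":1.017},
  ],
)

```text
invalid input
```

```bash
cat > look.py <<'E'
from mv import *
import sys
def look(name,pose,rod=True):
    w=vision.camera_params('wrist'); im=vision.camera('wrist')[:,:,::-1].copy(); cv2.imwrite(f'pics/{name}_raw.png',im)
    np.savez(f'pics/{name}.npz',**w)
    C=course(); u=proj(w,W(pose,np.c_[C,np.full(len(C),150)])).astype(int)
    cv2.polylines(im,[u],False,(0,255,0),1); cv2.imwrite(f'pics/{name}.png',im); return w,im
E
python3 - <<'E'
from look import *
p,M,o=tool(); pose=np.load('pose2.npy'); print(p,np.degrees(yaw(M)),o['time_s'],o['wrist_force'])
w,im=look('w1',pose)
for q in ('cup','cup_tab','rail'):
    print(q,[(round(a['p'],2),np.round(a['xy'],1)) for a in pinpoint('wrist',q)])
E
```

```text
[0.23275336 0.52576973 0.25626486] 66.11870113792641 1.2 [-0.02417753 -0.33335497 -0.85240945]
cup []
cup_tab []
rail []
```

View pics/w1.png

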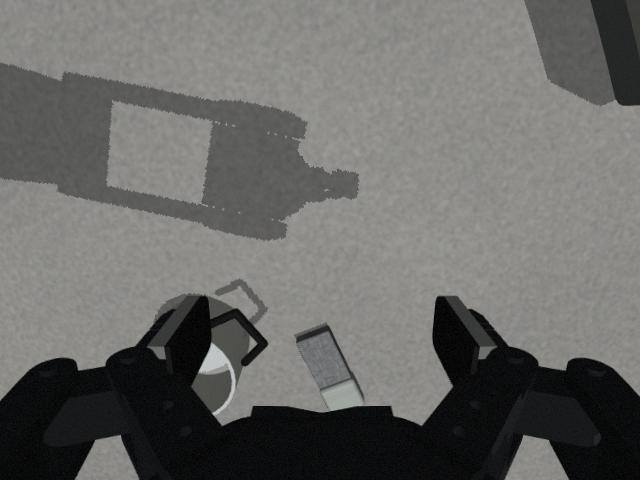

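Request:
apply_moves(
  increments=[
    {"x":-3,"y":-3,"z":-3.5,"ax":0,"ay":0.08,"az":0,"grip":0},
    {"x":-7,"y":-4.4,"z":-8.3,"ax":0,"ay":0.16,"az":0,"grip":0},
    {"x":-11,"y":-4.4,"z":-13,"ax":0,"ay":0.25,"az":0,"grip":0},
    {"x":-15,"y":-4.4,"z":-18,"ax":0,"ay":0.34,"az":0,"grip":0},
    {"x":-19,"y":-4.4,"z":-22.5,"ax":0,"ay":0.43,"az":0,"grip":0},
    {"x":-23,"y":-4.4,"z":-27.5,"ax":0,"ay":0.52,"az":0,"grip":0},
    {"x":-27,"y":-4.4,"z":-32,"ax":0,"ay":0.61,"az":0,"grip":0},
    {"x":-31.5,"y":-4.4,"z":-37.5,"ax":0,"ay":0.7,"az":0,"grip":0},
    {"x":-36,"y":-4.4,"z":-43,"ax":0,"ay":0.8,"az":0,"grip":0},
    {"x":-40.5,"y":-4.4,"z":-48,"ax":0,"ay":0.9,"az":0,"grip":0},
    {"x":-44.5,"y":-4.4,"z":-53,"ax":0,"ay":1.0,"az":0,"grip":0},
    {"x":-47.3,"y":-4.4,"z":-56.2,"ax":0,"ay":1.017,"az":0,"grip":0},
  ],
)

```text
time_s: 2.9
eef_pos: [0.5544, -0.1332, 0.3005]
eef_rot: [-0.705, 0.706, 0.048, -0.048]
wrist_force: [0.3, 0.3, 0.4]
opening: 0.999
```

```bash
python3 - <<'E'
from look import *
p,M,o=tool(); pose=np.load('pose2.npy'); print(p,np.degrees(yaw(M)),o['time_s'],o['wrist_force'])
w,im=look('w1',pose)
for q in ('cup','cup_tab','rail'):
    print(q,[(round(a['p'],2),np.round(a['xy'],1)) for a in pinpoint('wrist',q)])
E
```

```text
[ 0.55439011 -0.13323132  0.30045876] 7.745975429470916 2.9 [0.25552788 0.32159132 0.36153564]
cup [(0.91, array([322.9, 229.2])), (0.57, array([232.1, 206.9]))]
cup_tab [(0.86, array([229.3, 211.2]))]
rail [(0.73, array([381.3,  30.7]))]
```

View pics/w1.png

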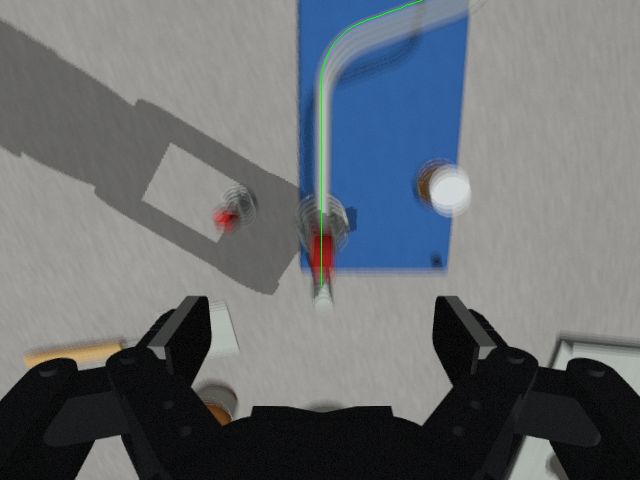

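```bash
python3 - <<'E'
from look import *
from refine import centers
pose=np.load('pose2.npy')
vision.camera('scene')
p,M,o=tool(); print(p,np.degrees(yaw(M)),o['time_s'],o['wrist_force'])
w,im=look('w2',pose)
cv2.imwrite('pics/w2c.png',cv2.resize(im[0:330,190:490],None,fx=1.8,fy=1.8,interpolation=cv2.INTER_CUBIC))
raw=cv2.imread('pics/w2_raw.png'); hsv=cv2.cvtColor(raw,cv2.COLOR_BGR2HSV)
m=(cv2.inRange(hsv,(0,150,70),(8,255,255))|cv2.inRange(hsv,(172,150,70),(180,255,255)))
n,l,st,ce=cv2.connectedComponentsWithStats(m)
for s,c in zip(st,ce):
    if 50<s[4]<1e5: print(s,c)
E
```

```text
[ 0.55341887 -0.13108458  0.29983486] 7.816346637227311 3.15 [-0.81063158  0.27453728  0.81700477]
[214 205  23  20 313] [223.87220447 214.19488818]
[ 309  223   24   47 1026] [320.60916179 246.40740741]
```

View pics/w2c.png

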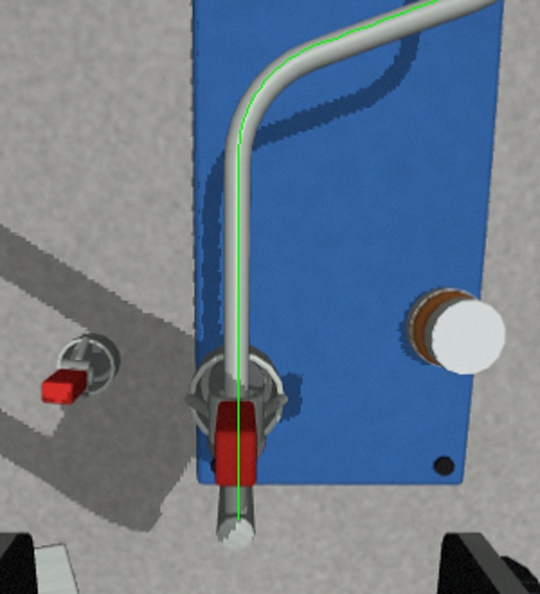

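```bash
cat > wfit.py <<'E'
from look import *
from refine import centers
def wfit(name,pose,sel,half=12,fix_yaw=False,n=5):
    w=dict(np.load(f'pics/{name}.npz')); im=cv2.imread(f'pics/{name}_raw.png')
    for it in range(n):
        o,u=centers('w',pose,im,w,half=half,sel=sel); C=course();P=np.c_[C,np.full(len(C),150.)]
        A=[];B=[]
        for i,s in o:
            t=u[i+1]-u[i-1]; t/=np.linalg.norm(t); nn=np.array([-t[1],t[0]])
            A.append([((proj(w,W(pose+d,P[i:i+1]))[0]-u[i])@nn)/1e-4 for d in np.eye(3)*1e-4]); B.append(s)
        A=np.array(A);B=np.array(B)
        d=np.linalg.lstsq(A,B,rcond=None)[0]; pose=pose+d; r=B-A@d
    print(name,'pose',pose.round(5),'yaw',np.degrees(pose[2]).round(2),'res',r.std().round(2),np.abs(r).max().round(2),len(B))
    return pose
E
python3 - <<'E'
from wfit import *
pose=np.load('pose2.npy')
pw=wfit('w2',pose,lambda c: -135<c[1]<-15 and c[0]<10)
np.save('pose_w.npy',pw)
w=dict(np.load('pics/w2.npz'))
X=atz(w,(236/1.8+190,532/1.8),0.159); print('post top in rail',inrail(pw,X), inrail(pose,X),'expect -60,-215')
im=cv2.imread('pics/w2_raw.png')
# tab top face: in crop far bright part; project tab box for ring y
def draw(y):
    return proj(w,W(pw,[[-67,y-10,203],[-53,y-10,203],[-53,y+10,203],[-67,y+10,203],[-60,y+10,159],[-60,y-10,159]]))
for y in (-172,-168,-164,-160): print(y,draw(y).round(0).tolist())
p,M,o=tool(); print(p,delta(p,M,W(pw,[[-60,-165,300]])[0],pw[2]))
E
```

```text
w2 pose [0.59157 0.03863 0.13161] yaw 7.54 res 0.12 0.21 44
post top in rail [ -59.68880328 -215.15700528] [ -61.28864581 -216.87221   ] expect -60,-215
-172 [[309.0, 276.0], [332.0, 277.0], [333.0, 245.0], [309.0, 245.0], [321.0, 226.0], [321.0, 253.0]]
-168 [[309.0, 270.0], [332.0, 270.0], [333.0, 239.0], [309.0, 238.0], [321.0, 221.0], [321.0, 248.0]]
-164 [[309.0, 264.0], [332.0, 264.0], [333.0, 232.0], [309.0, 232.0], [321.0, 215.0], [321.0, 243.0]]
-160 [[309.0, 258.0], [333.0, 258.0], [333.0, 225.0], [309.0, 225.0], [321.0, 210.0], [321.0, 237.0]]
[ 0.55336303 -0.13040239  0.30012385] (array([ 0.  ,  0.01, -0.24]), array([-0.001,  0.006, -0.   ]))
```

Request:
apply_moves(
  increments=[
    {"x":0,"y":1.5,"z":-0.5,"ax":0,"ay":0.006,"az":0,"grip":0},
    {"x":0,"y":4,"z":-0.54,"ax":0,"ay":0.006,"az":0,"grip":0},
    {"x":0,"y":7,"z":-0.54,"ax":0,"ay":0.006,"az":0,"grip":0.3},
    {"x":0,"y":9.5,"z":-0.54,"ax":0,"ay":0.006,"az":0,"grip":0.5},
    {"x":0,"y":10.6,"z":-0.54,"ax":0,"ay":0.006,"az":0,"grip":0.5},
    {"x":0,"y":10.6,"z":-0.54,"ax":0,"ay":0.006,"az":0,"grip":0.5},
    {"x":0,"y":10.6,"z":-0.54,"ax":0,"ay":0.006,"az":0,"grip":0.5},
  ],
)

```text
time_s: 4.08
eef_pos: [0.5547, -0.1358, 0.1953]
eef_rot: [-0.705, 0.706, 0.047, -0.046]
wrist_force: [0.1, -0.1, 0.5]
opening: 0.498
```

```bash
python3 - <<'E'
from wfit import *
pw=np.load('pose_w.npy')
p,M,o=tool(); print(p,inrail(pw,p),np.degrees(yaw(M)-pw[2]),o['time_s'],o['wrist_force'],o['opening'])
w,im=look('w3',pw)
E
```

```text
[ 0.55466349 -0.13578841  0.19527032] [ -59.47419192 -168.0704038 ] 0.011936137093384126 4.075 [ 0.10129308 -0.12060287  0.50479497] 0.4977479590887297
```

View pics/w3.png

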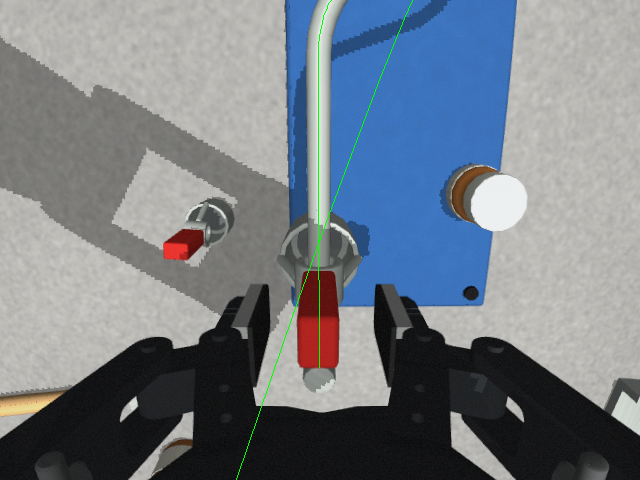

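Request:
apply_moves(
  increments=[
    {"x":0,"y":0,"z":0,"ax":0,"ay":0,"az":0,"grip":0.7},
    {"x":0,"y":0,"z":0,"ax":0,"ay":0,"az":0,"grip":0.8},
    {"x":0,"y":0,"z":0,"ax":0,"ay":0,"az":0,"grip":0.9},
    {"x":0,"y":0,"z":0,"ax":0,"ay":0,"az":0,"grip":1},
    {"x":0,"y":0,"z":0,"ax":0,"ay":0,"az":0,"grip":1},
    {"x":0,"y":0,"z":0,"ax":0,"ay":0,"az":0,"grip":1},
  ],
)

```text
time_s: 4.88
eef_pos: [0.5548, -0.1362, 0.1962]
eef_rot: [-0.705, 0.706, 0.047, -0.046]
wrist_force: [-2.0, -0.3, 5.6]
opening: 0.156
```

```bash
cat > st.py <<'E'
from mv import *
pw=np.load('pose_w.npy')
p,M,o=tool(); a=pw[2]; Rz=np.array([[np.cos(a),np.sin(a),0],[-np.sin(a),np.cos(a),0],[0,0,1]])
print('t',o['time_s'],'rail',inrail(pw,p).round(2),'z',(p[2]*1e3).round(2),'yaw',np.degrees(yaw(M)-a).round(2),'tilt',np.round(M[2,[0,2]],4),'F rail',(Rz@o['wrist_force']).round(2),'F tool',(M.T@o['wrist_force']).round(2),'T',(Rz@o['torque']).round(2),'op',round(o['opening'],3))
E
python3 st.py
```

```text
t 4.875 rail [ -59.35 -168.46] z 196.17 yaw 0.01 tilt [ 0.0017 -0.0012] F rail [-1.99 -0.08  5.55] F tool [-1.98 -5.56 -0.08] T [0.09 0.47 0.04] op 0.156
```

Request:
apply_moves(
  increments=[
    {"x":0,"y":-0.15,"z":0,"ax":0,"ay":0,"az":0,"grip":1},
    {"x":0,"y":-0.25,"z":0,"ax":0,"ay":0,"az":0,"grip":1},
    {"x":0,"y":-0.25,"z":0,"ax":0,"ay":0,"az":0,"grip":1},
  ],
)

```text
time_s: 5.25
eef_pos: [0.5547, -0.136, 0.1983]
eef_rot: [-0.705, 0.706, 0.047, -0.046]
wrist_force: [-0.5, -0.3, -3.1]
opening: 0.155
```

```bash
python3 st.py
```

```text
t 5.25 rail [ -59.47 -168.3 ] z 198.32 yaw 0.01 tilt [ 0.0013 -0.0008] F rail [-0.49 -0.23 -3.06] F tool [-0.49  3.05 -0.22] T [0.   0.02 0.04] op 0.155
```

Request:
apply_moves(
  increments=[
    {"x":0.1,"y":0,"z":0,"ax":0,"ay":0,"az":0,"grip":1},
    {"x":0.25,"y":0,"z":0,"ax":0,"ay":0,"az":0,"grip":1},
    {"x":0.25,"y":0,"z":0,"ax":0,"ay":0,"az":0,"grip":1},
  ],
)

```text
time_s: 5.62
eef_pos: [0.5565, -0.1357, 0.198]
eef_rot: [-0.705, 0.706, 0.046, -0.047]
wrist_force: [-4.0, -0.4, -1.0]
opening: 0.153
```

```bash
python3 st.py
```

```text
t 5.625 rail [ -57.62 -168.2 ] z 197.98 yaw 0.01 tilt [-0.0006 -0.0004] F rail [-4.    0.14 -0.98] F tool [-4.    0.98  0.14] T [0.04 0.82 0.03] op 0.153
```

Request:
apply_moves(
  increments=[
    {"x":-0.2,"y":0,"z":0,"ax":0,"ay":0,"az":0,"grip":1},
    {"x":-0.45,"y":0,"z":0,"ax":0,"ay":0,"az":0,"grip":1},
    {"x":-0.45,"y":0,"z":0,"ax":0,"ay":0,"az":0,"grip":1},
  ],
)

```text
time_s: 6.0
eef_pos: [0.5521, -0.1363, 0.1981]
eef_rot: [-0.705, 0.706, 0.047, -0.047]
wrist_force: [0.1, -0.8, -2.1]
opening: 0.152
```

```bash
python3 st.py
```

```text
t 6.0 rail [ -62.08 -168.25] z 198.13 yaw 0.0 tilt [-0.     -0.0006] F rail [ 0.03 -0.78 -2.09] F tool [ 0.03  2.09 -0.78] T [-0.1  -0.01 -0.01] op 0.152
```

```bash
cat > plan.py <<'E'
from mv import *
import sys, json
pw=np.load('pose_w.npy')
R70=np.radians(70)
L=[145,40*R70,60,40*R70,199.3]; S=np.cumsum([0]+L)   # s=0 at y=-215
def at(s,inw=0.6):
    """rail x,y, heading(cw from +y, deg) at arc s"""
    if s<S[1]: x,y,h,k=-60,-215+s,0,0
    elif s<S[2]:
        t=(s-S[1])/40; x,y,h=-20-40*np.cos(t),-70+40*np.sin(t),t
    elif s<S[3]:
        d=s-S[2]; h=R70; x,y=-33.68+d*np.sin(h),-32.41+d*np.cos(h)
    elif s<S[4]:
        t=(s-S[3])/40; h=R70-t; x,y=9-40*np.cos(h)+80*0,25.7; x=8.97+40*np.cos(h); y=25.7-40*np.sin(h)
    else: x,y,h=49,25.7+s-S[4],0
    # inward offset, ramped +-10mm at bend ends
    def ramp(a,b): return np.clip((s-a+10)/20,0,1)*np.clip((b+10-s)/20,0,1)
    k=ramp(S[1],S[2])-ramp(S[3],S[4])   # + = right-hand
    n=np.array([np.cos(h),-np.sin(h)])
    # yaw: mean heading over ring
    return np.array([x,y])+inw*k*n, h
def heading(s): return np.mean([at(u,0)[1] for u in np.linspace(s-9,s+9,13)])
def cur_s(xy):
    ss=np.arange(20,S[-1],.25); return ss[np.argmin([np.linalg.norm(at(u)[0]-xy) for u in ss])]
if __name__=='__main__':
    p,M,o=tool(); xy=inrail(pw,p); s0=cur_s(xy); ztgt=float(sys.argv[2]) if len(sys.argv)>2 else 198.5
    ends=[float(v) for v in sys.argv[1].split(',')]  # steps mm per row
    print('s0',s0,'S',S.round(1),'xy',xy.round(2))
    for ds in np.cumsum(ends):
        q,_=at(s0+ds); h=heading(s0+ds)
        X=W(pw,[[q[0],q[1],ztgt]])[0]; d,r=delta(p,M,X,pw[2]-h)
        print(f'{{"x": {d[0]:.2f}, "y": {d[1]:.2f}, "z": {d[2]:.2f}, "ax": {r[0]:.3f}, "ay": {r[1]:.3f}, "az": {r[2]:.3f}, "grip": 1}},')
    print('end s',s0+ds,q.round(1),np.degrees(h).round(1))
E
python3 plan.py 0,4,8,8,8,8,8,8,8,8,8,8; python3 -c "
from plan import *
for s in S: print(at(s-.01,0),at(s+.01,0))"
```

```text
s0 46.75 S [  0.  145.  193.9 253.9 302.7 502. ] xy [ -62.08 -168.25]
{"x": 0.21, "y": -0.04, "z": -0.00, "ax": 0.001, "ay": 0.000, "az": -0.000, "grip": 1},
{"x": 0.21, "y": -0.04, "z": 0.40, "ax": 0.001, "ay": 0.000, "az": -0.000, "grip": 1},
{"x": 0.21, "y": -0.04, "z": 1.20, "ax": 0.001, "ay": 0.000, "az": -0.000, "grip": 1},
{"x": 0.21, "y": -0.04, "z": 2.00, "ax": 0.001, "ay": 0.000, "az": -0.000, "grip": 1},
{"x": 0.21, "y": -0.04, "z": 2.80, "ax": 0.001, "ay": 0.000, "az": -0.000, "grip": 1},
{"x": 0.21, "y": -0.04, "z": 3.60, "ax": 0.001, "ay": 0.000, "az": -0.000, "grip": 1},
{"x": 0.21, "y": -0.04, "z": 4.40, "ax": 0.001, "ay": 0.000, "az": -0.000, "grip": 1},
{"x": 0.21, "y": -0.04, "z": 5.20, "ax": 0.001, "ay": 0.000, "az": -0.000, "grip": 1},
{"x": 0.21, "y": -0.04, "z": 6.00, "ax": 0.001, "ay": 0.000, "az": -0.000, "grip": 1},
{"x": 0.21, "y": -0.04, "z": 6.80, "ax": 0.001, "ay": 0.000, "az": -0.000, "grip": 1},
{"x": 0.21, "y": -0.04, "z": 7.60, "ax": 0.001, "ay": 0.000, "az": -0.000, "grip": 1},
{"x": 0.21, "y": -0.04, "z": 8.40, "ax": 0.001, "ay": 0.000, "az": -0.000, "grip": 1},
end s 130.75 [-60.  -84.2] 0.0
(array([ -60.  , -215.01]), 0) (array([ -60.  , -214.99]), 0)
(array([-60.  , -70.01]), 0) (array([-59.99999875, -69.99      ]), np.float64(0.00024999999999977265))
(array([-33.69020223, -32.41571654]), np.float64(1.221480476396031)) (array([-33.67060307, -32.4065798 ]), np.float64(1.2217304763960306))
(array([ 22.69216032, -11.8922116 ]), np.float64(1.2217304763960306)) (array([ 22.66020223, -11.88428346]), np.float64(1.2214804763960307))
(array([48.96999875, 25.69      ]), np.float64(0.0002499999999996394)) (array([49.  , 25.71]), 0)
(array([ 49.  , 224.99]), 0) (array([ 49.  , 225.01]), 0)
```

Request:
apply_moves(
  increments=[
    {"x":0.21,"y":-0.04,"z":0,"ax":0,"ay":0,"az":0,"grip":1},
    {"x":0.21,"y":-0.04,"z":0.4,"ax":0,"ay":0,"az":0,"grip":1},
    {"x":0.21,"y":-0.04,"z":1.2,"ax":0,"ay":0,"az":0,"grip":1},
    {"x":0.21,"y":-0.04,"z":2,"ax":0,"ay":0,"az":0,"grip":1},
    {"x":0.21,"y":-0.04,"z":2.8,"ax":0,"ay":0,"az":0,"grip":1},
    {"x":0.21,"y":-0.04,"z":3.6,"ax":0,"ay":0,"az":0,"grip":1},
    {"x":0.21,"y":-0.04,"z":4.4,"ax":0,"ay":0,"az":0,"grip":1},
    {"x":0.21,"y":-0.04,"z":5.2,"ax":0,"ay":0,"az":0,"grip":1},
    {"x":0.21,"y":-0.04,"z":6,"ax":0,"ay":0,"az":0,"grip":1},
    {"x":0.21,"y":-0.04,"z":6.8,"ax":0,"ay":0,"az":0,"grip":1},
    {"x":0.21,"y":-0.04,"z":7.6,"ax":0,"ay":0,"az":0,"grip":1},
    {"x":0.21,"y":-0.04,"z":8.4,"ax":0,"ay":0,"az":0,"grip":1},
  ],
)

```text
time_s: 7.5
eef_pos: [0.5431, -0.0522, 0.1985]
eef_rot: [-0.705, 0.706, 0.047, -0.047]
wrist_force: [0.4, 0.4, -2.7]
opening: 0.151
```

```bash
python3 st.py; python3 - <<'E'
from look import *
pw=np.load('pose_w.npy'); w,im=look('w4',pw)
E
python3 st.py; python3 plan.py 2,3,3,3,3,3,3,3,3,3,3,3
```

```text
t 7.5 rail [-59.99 -83.71] z 198.47 yaw 0.0 tilt [-0.     -0.0005] F rail [ 0.48  0.3  -2.7 ] F tool [0.48 2.7  0.3 ] T [-0.02 -0.03  0.01] op 0.151
t 7.55 rail [-60.09 -82.79] z 198.41 yaw 0.03 tilt [-0.0003  0.0002] F rail [ 0.18 -0.5  -1.62] F tool [ 0.18  1.62 -0.5 ] T [ 0.11  0.04 -0.03] op 0.154
s0 132.25 S [  0.  145.  193.9 253.9 302.7 502. ] xy [-60.09 -82.79]
{"x": 0.01, "y": -0.01, "z": 0.20, "ax": -0.000, "ay": 0.001, "az": -0.000, "grip": 1},
{"x": 0.02, "y": -0.01, "z": 0.50, "ax": -0.000, "ay": 0.003, "az": -0.000, "grip": 1},
{"x": 0.03, "y": -0.01, "z": 0.80, "ax": -0.000, "ay": 0.016, "az": -0.000, "grip": 1},
{"x": 0.03, "y": -0.01, "z": 1.10, "ax": -0.000, "ay": 0.041, "az": -0.000, "grip": 1},
{"x": 0.05, "y": -0.01, "z": 1.40, "ax": -0.000, "ay": 0.078, "az": -0.000, "grip": 1},
{"x": 0.08, "y": -0.01, "z": 1.70, "ax": -0.000, "ay": 0.126, "az": -0.000, "grip": 1},
{"x": 0.13, "y": -0.01, "z": 1.99, "ax": -0.000, "ay": 0.186, "az": -0.000, "grip": 1},
{"x": 0.20, "y": -0.01, "z": 2.28, "ax": -0.000, "ay": 0.257, "az": -0.000, "grip": 1},
{"x": 0.28, "y": -0.01, "z": 2.56, "ax": -0.000, "ay": 0.332, "az": -0.000, "grip": 1},
{"x": 0.39, "y": -0.01, "z": 2.84, "ax": -0.000, "ay": 0.407, "az": -0.000, "grip": 1},
{"x": 0.52, "y": -0.01, "z": 3.10, "ax": -0.000, "ay": 0.482, "az": -0.000, "grip": 1},
{"x": 0.67, "y": -0.01, "z": 3.36, "ax": -0.000, "ay": 0.557, "az": -0.000, "grip": 1},
end s 167.25 [-53.5 -49.2] 31.9
```

View pics/w4.png

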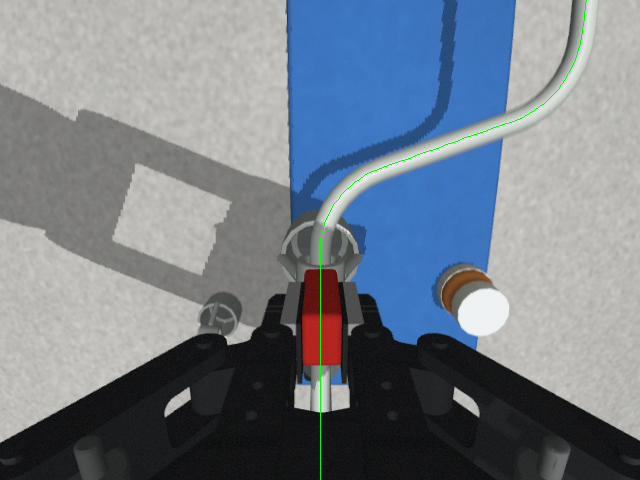

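```bash
python3 - <<'E'
from wfit import *
pw=np.load('pose_w.npy')
a=wfit('w4',pw,lambda c: -60<c[1]<20)
for q in ([-60,-70,150],[-33.7,-32.4,150],[22.7,-11.9,150],[49,26,150]): print((W(a,[q])-W(pw,[q]))[0]*1e3)
E
```

```text
w4 pose [0.59343 0.03891 0.12038] yaw 6.9 res 0.56 1.27 48
[0.99557111 0.85114785 0.        ]
[1.45176448 0.61110604 0.        ]
[1.75986531 0.01144881 0.        ]
[ 2.21940229 -0.22816948  0.        ]
```

Request:
apply_moves(
  increments=[
    {"x":0.01,"y":-0.01,"z":0.2,"ax":0,"ay":0,"az":0,"grip":1},
    {"x":0.02,"y":-0.01,"z":0.5,"ax":0,"ay":0.003,"az":0,"grip":1},
    {"x":0.03,"y":-0.01,"z":0.8,"ax":0,"ay":0.016,"az":0,"grip":1},
    {"x":0.03,"y":-0.01,"z":1.1,"ax":0,"ay":0.04,"az":0,"grip":1},
    {"x":0.05,"y":-0.01,"z":1.4,"ax":0,"ay":0.08,"az":0,"grip":1},
    {"x":0.08,"y":-0.01,"z":1.7,"ax":0,"ay":0.126,"az":0,"grip":1},
    {"x":0.13,"y":-0.01,"z":1.99,"ax":0,"ay":0.186,"az":0,"grip":1},
    {"x":0.2,"y":-0.01,"z":2.28,"ax":0,"ay":0.257,"az":0,"grip":1},
    {"x":0.28,"y":-0.01,"z":2.56,"ax":0,"ay":0.332,"az":0,"grip":1},
    {"x":0.39,"y":-0.01,"z":2.84,"ax":0,"ay":0.407,"az":0,"grip":1},
    {"x":0.52,"y":-0.01,"z":3.1,"ax":0,"ay":0.482,"az":0,"grip":1},
    {"x":0.67,"y":-0.01,"z":3.36,"ax":0,"ay":0.557,"az":0,"grip":1},
  ],
)

```text
time_s: 9.05
eef_pos: [0.5451, -0.017, 0.1985]
eef_rot: [0.691, -0.691, 0.15, -0.15]
wrist_force: [0.8, 0.6, -2.6]
opening: 0.156
```

```bash
python3 st.py;  python3 plan.py 3,3,3,3,3,3,3,3,3,3,3,4
```

```text
t 9.05 rail [-53.39 -49.04] z 198.49 yaw -32.08 tilt [-0.0004  0.    ] F rail [ 0.84  0.51 -2.58] F tool [0.44 2.58 0.87] T [-0.04 -0.02 -0.04] op 0.156
s0 167.5 S [  0.  145.  193.9 253.9 302.7 502. ] xy [-53.39 -49.04]
{"x": 0.01, "y": -0.00, "z": 0.30, "ax": -0.000, "ay": 0.078, "az": -0.000, "grip": 1},
{"x": 0.05, "y": -0.00, "z": 0.60, "ax": -0.000, "ay": 0.153, "az": -0.000, "grip": 1},
{"x": 0.10, "y": -0.00, "z": 0.89, "ax": 0.000, "ay": 0.228, "az": -0.000, "grip": 1},
{"x": 0.18, "y": -0.00, "z": 1.17, "ax": 0.000, "ay": 0.303, "az": -0.000, "grip": 1},
{"x": 0.28, "y": -0.00, "z": 1.45, "ax": 0.000, "ay": 0.378, "az": -0.000, "grip": 1},
{"x": 0.39, "y": -0.00, "z": 1.72, "ax": 0.000, "ay": 0.451, "az": -0.000, "grip": 1},
{"x": 0.53, "y": -0.00, "z": 1.99, "ax": 0.000, "ay": 0.515, "az": -0.000, "grip": 1},
{"x": 0.68, "y": -0.00, "z": 2.24, "ax": 0.000, "ay": 0.568, "az": -0.000, "grip": 1},
{"x": 0.85, "y": -0.00, "z": 2.49, "ax": 0.000, "ay": 0.608, "az": -0.000, "grip": 1},
{"x": 1.02, "y": -0.00, "z": 2.73, "ax": 0.000, "ay": 0.638, "az": -0.000, "grip": 1},
{"x": 1.20, "y": -0.00, "z": 2.97, "ax": 0.000, "ay": 0.656, "az": -0.000, "grip": 1},
{"x": 1.44, "y": -0.00, "z": 3.29, "ax": 0.000, "ay": 0.662, "az": -0.000, "grip": 1},
end s 204.5 [-23.7 -28.8] 70.0
```

Request:
apply_moves(
  increments=[
    {"x":0.01,"y":0,"z":0.3,"ax":0,"ay":0.078,"az":0,"grip":1},
    {"x":0.05,"y":0,"z":0.6,"ax":0,"ay":0.153,"az":0,"grip":1},
    {"x":0.1,"y":0,"z":0.89,"ax":0,"ay":0.228,"az":0,"grip":1},
    {"x":0.18,"y":0,"z":1.17,"ax":0,"ay":0.303,"az":0,"grip":1},
    {"x":0.28,"y":0,"z":1.45,"ax":0,"ay":0.378,"az":0,"grip":1},
    {"x":0.39,"y":0,"z":1.72,"ax":0,"ay":0.45,"az":0,"grip":1},
    {"x":0.53,"y":0,"z":1.99,"ax":0,"ay":0.515,"az":0,"grip":1},
    {"x":0.68,"y":0,"z":2.24,"ax":0,"ay":0.568,"az":0,"grip":1},
    {"x":0.85,"y":0,"z":2.49,"ax":0,"ay":0.608,"az":0,"grip":1},
    {"x":1.02,"y":0,"z":2.73,"ax":0,"ay":0.638,"az":0,"grip":1},
    {"x":1.2,"y":0,"z":2.97,"ax":0,"ay":0.656,"az":0,"grip":1},
    {"x":1.44,"y":0,"z":3.29,"ax":0,"ay":0.662,"az":0,"grip":1},
  ],
)

```text
time_s: 10.55
eef_pos: [0.572, 0.007, 0.1985]
eef_rot: [0.605, -0.605, 0.367, -0.367]
wrist_force: [0.2, 1.1, -1.8]
opening: 0.152
```

```bash
python3 st.py;  python3 - <<'E'
from look import *
pw=np.load('pose_w.npy'); vision.camera('top'); w,im=look('w5',pw)
E
python3 st.py; python3 plan.py 3,5,5,5,5,5,4,3,3,3,3
```

```text
t 10.55 rail [-23.52 -28.76] z 198.46 yaw -70.04 tilt [-0.0003 -0.0002] F rail [ 0.37  1.02 -1.83] F tool [-0.83  1.83  0.69] T [ 0.02 -0.02 -0.01] op 0.152
t 10.65 rail [-23.32 -28.69] z 198.54 yaw -70.0 tilt [-0.0002  0.0001] F rail [-0.28 -0.1  -2.54] F tool [ 0.    2.54 -0.29] T [0.02 0.01 0.01] op 0.15
s0 205.0 S [  0.  145.  193.9 253.9 302.7 502. ] xy [-23.32 -28.69]
{"x": -0.01, "y": 0.00, "z": 0.31, "ax": -0.000, "ay": -0.000, "az": -0.000, "grip": 1},
{"x": -0.01, "y": 0.00, "z": 0.81, "ax": -0.000, "ay": -0.000, "az": -0.000, "grip": 1},
{"x": -0.01, "y": 0.00, "z": 1.31, "ax": -0.000, "ay": -0.000, "az": -0.000, "grip": 1},
{"x": -0.01, "y": 0.00, "z": 1.81, "ax": -0.000, "ay": -0.000, "az": -0.000, "grip": 1},
{"x": -0.01, "y": 0.00, "z": 2.31, "ax": -0.000, "ay": -0.000, "az": -0.000, "grip": 1},
{"x": -0.01, "y": 0.00, "z": 2.81, "ax": -0.000, "ay": -0.000, "az": -0.000, "grip": 1},
{"x": -0.01, "y": 0.00, "z": 3.21, "ax": -0.000, "ay": -0.000, "az": -0.000, "grip": 1},
{"x": -0.01, "y": 0.00, "z": 3.51, "ax": -0.000, "ay": -0.000, "az": -0.000, "grip": 1},
{"x": -0.01, "y": 0.00, "z": 3.81, "ax": -0.000, "ay": -0.000, "az": -0.000, "grip": 1},
{"x": -0.01, "y": 0.00, "z": 4.11, "ax": -0.000, "ay": -0.002, "az": -0.000, "grip": 1},
{"x": -0.02, "y": 0.00, "z": 4.41, "ax": -0.000, "ay": -0.015, "az": -0.000, "grip": 1},
end s 249.0 [ 18.1 -13.4] 69.1
```

View pics/w5.png

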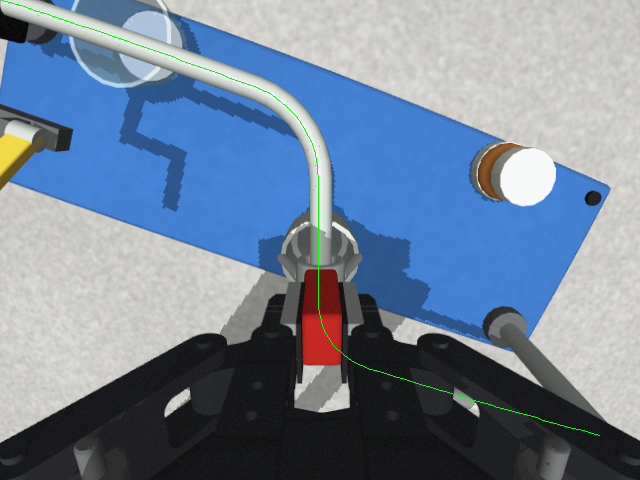

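```bash
python3 - <<'E'
from wfit import *
pw=np.load('pose_w.npy')
a=wfit('w5',pw,lambda c: c[0]>-5 and c[1]<110,half=14)
for q in ([-33.7,-32.4,150],[22.7,-11.9,150],[49,26,150],[49,100,150]): print(inrail(pw,W(a,[q])[0])-q[:2])
np.save('pose_w5.npy',a)
E
```

```text
w5 pose [0.59175 0.03776 0.13033] yaw 7.47 res 0.7 3.56 44
[ 0.02006224 -0.8487228 ]
[ 0.04618852 -0.92074511]
[ 0.09455383 -0.95435308]
[ 0.18902927 -0.95441338]
```

Request:
apply_moves(
  increments=[
    {"x":0,"y":0,"z":0.31,"ax":0,"ay":0,"az":0,"grip":1},
    {"x":0,"y":0,"z":0.81,"ax":0,"ay":0,"az":0,"grip":1},
    {"x":0,"y":0,"z":1.31,"ax":0,"ay":0,"az":0,"grip":1},
    {"x":0,"y":0,"z":1.81,"ax":0,"ay":0,"az":0,"grip":1},
    {"x":0,"y":0,"z":2.3,"ax":0,"ay":0,"az":0,"grip":1},
    {"x":0,"y":0,"z":2.8,"ax":0,"ay":0,"az":0,"grip":1},
    {"x":0,"y":0,"z":3.2,"ax":0,"ay":0,"az":0,"grip":1},
    {"x":0,"y":0,"z":3.5,"ax":0,"ay":0,"az":0,"grip":1},
  ],
)

```text
time_s: 11.65
eef_pos: [0.6035, 0.0234, 0.1985]
eef_rot: [0.605, -0.605, 0.367, -0.367]
wrist_force: [-0.1, -0.4, -2.6]
opening: 0.155
```

```bash
python3 st.py;  python3 - <<'E'
from look import *
pw=np.load('pose_w.npy'); vision.camera('top'); w,im=look('w6',pw)
E
python3 st.py
```

```text
t 11.65 rail [  9.81 -16.64] z 198.51 yaw -70.0 tilt [-0.0002  0.    ] F rail [-0.17 -0.36 -2.61] F tool [ 0.28  2.61 -0.28] T [ 0.   -0.02  0.03] op 0.155
t 11.75 rail [  9.81 -16.62] z 198.54 yaw -69.99 tilt [-0.0002  0.0002] F rail [ 0.19 -0.14 -2.33] F tool [0.19 2.33 0.13] T [0.01 0.04 0.05] op 0.153
```

View pics/w6.png

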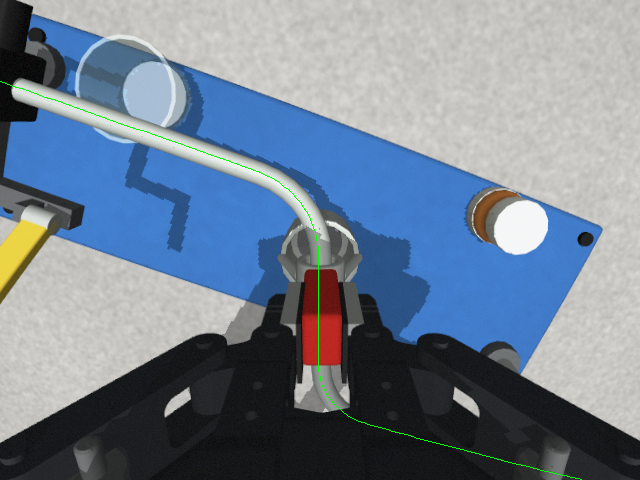

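Request:
apply_moves(
  increments=[
    {"x":0.12,"y":0,"z":0,"ax":0,"ay":0,"az":0,"grip":1},
    {"x":0.25,"y":0,"z":0,"ax":0,"ay":0,"az":0,"grip":1},
    {"x":0.25,"y":0,"z":0,"ax":0,"ay":0,"az":0,"grip":1},
  ],
)

```text
time_s: 12.12
eef_pos: [0.6045, 0.0212, 0.1985]
eef_rot: [0.605, -0.605, 0.367, -0.366]
wrist_force: [-1.1, 0.4, -1.3]
opening: 0.153
```

```bash
python3 st.py
```

```text
t 12.125 rail [ 10.57 -18.97] z 198.52 yaw -70.0 tilt [-0.0005  0.0001] F rail [-1.    0.51 -1.32] F tool [-0.82  1.32 -0.77] T [0.13 0.07 0.04] op 0.153
```

Request:
apply_moves(
  increments=[
    {"x":-0.2,"y":0,"z":0,"ax":0,"ay":0,"az":0,"grip":1},
    {"x":-0.5,"y":0,"z":0,"ax":0,"ay":0,"az":0,"grip":1},
    {"x":-0.5,"y":0,"z":0,"ax":0,"ay":0,"az":0,"grip":1},
  ],
)

```text
time_s: 12.5
eef_pos: [0.6023, 0.0254, 0.1985]
eef_rot: [-0.605, 0.605, -0.366, 0.367]
wrist_force: [0.6, -1.3, -2.7]
opening: 0.151
```

```bash
python3 st.py
```

```text
t 12.5 rail [  8.9  -14.52] z 198.53 yaw -70.0 tilt [0.0004 0.0001] F rail [ 0.43 -1.41 -2.68] F tool [ 1.47  2.68 -0.08] T [-0.38 -0.14  0.01] op 0.151
```

```bash
python3 plan.py 0,3,3,3,3,3,3,3,3,3,3,3
```

```text
s0 240.0 S [  0.  145.  193.9 253.9 302.7 502. ] xy [  8.9  -14.52]
{"x": 0.22, "y": 0.00, "z": 0.00, "ax": -0.000, "ay": 0.000, "az": 0.000, "grip": 1},
{"x": 0.22, "y": 0.00, "z": 0.30, "ax": -0.000, "ay": 0.000, "az": 0.000, "grip": 1},
{"x": 0.22, "y": 0.00, "z": 0.60, "ax": -0.000, "ay": -0.002, "az": 0.000, "grip": 1},
{"x": 0.21, "y": 0.00, "z": 0.90, "ax": -0.000, "ay": -0.015, "az": 0.000, "grip": 1},
{"x": 0.20, "y": 0.00, "z": 1.20, "ax": -0.000, "ay": -0.040, "az": 0.000, "grip": 1},
{"x": 0.19, "y": 0.00, "z": 1.49, "ax": -0.000, "ay": -0.076, "az": 0.000, "grip": 1},
{"x": 0.16, "y": 0.00, "z": 1.79, "ax": -0.000, "ay": -0.123, "az": 0.000, "grip": 1},
{"x": 0.11, "y": 0.00, "z": 2.08, "ax": -0.000, "ay": -0.183, "az": 0.000, "grip": 1},
{"x": 0.04, "y": 0.00, "z": 2.37, "ax": -0.000, "ay": -0.253, "az": 0.000, "grip": 1},
{"x": -0.05, "y": 0.00, "z": 2.65, "ax": -0.000, "ay": -0.328, "az": 0.000, "grip": 1},
{"x": -0.15, "y": 0.00, "z": 2.93, "ax": -0.000, "ay": -0.403, "az": 0.000, "grip": 1},
{"x": -0.28, "y": 0.00, "z": 3.20, "ax": -0.000, "ay": -0.478, "az": 0.000, "grip": 1},
end s 273.0 [38. -1.] 42.6
```

Request:
apply_moves(
  increments=[
    {"x":0.23,"y":0,"z":0,"ax":0,"ay":0,"az":0,"grip":1},
    {"x":0.23,"y":0,"z":0.3,"ax":0,"ay":0,"az":0,"grip":1},
    {"x":0.23,"y":0,"z":0.6,"ax":0,"ay":-0.002,"az":0,"grip":1},
    {"x":0.22,"y":0,"z":0.9,"ax":0,"ay":-0.015,"az":0,"grip":1},
    {"x":0.21,"y":0,"z":1.2,"ax":0,"ay":-0.04,"az":0,"grip":1},
    {"x":0.2,"y":0,"z":1.49,"ax":0,"ay":-0.076,"az":0,"grip":1},
    {"x":0.17,"y":0,"z":1.79,"ax":0,"ay":-0.123,"az":0,"grip":1},
    {"x":0.12,"y":0,"z":2.08,"ax":0,"ay":-0.183,"az":0,"grip":1},
    {"x":0.05,"y":0,"z":2.37,"ax":0,"ay":-0.253,"az":0,"grip":1},
    {"x":-0.04,"y":0,"z":2.65,"ax":0,"ay":-0.328,"az":0,"grip":1},
    {"x":-0.15,"y":0,"z":2.93,"ax":0,"ay":-0.403,"az":0,"grip":1},
    {"x":-0.28,"y":0,"z":3.2,"ax":0,"ay":-0.478,"az":0,"grip":1},
  ],
)

```text
time_s: 14.0
eef_pos: [0.6295, 0.0429, 0.1984]
eef_rot: [-0.675, 0.675, -0.212, 0.212]
wrist_force: [0.5, -0.2, -2.1]
opening: 0.155
```

```bash
python3 st.py;  python3 plan.py 3,3,3,3,3,3,3,3,3,3,3,4
```

```text
t 14.0 rail [38.17 -0.8 ] z 198.45 yaw -42.39 tilt [ 0.0003 -0.0001] F rail [ 0.42 -0.29 -2.09] F tool [0.51 2.09 0.07] T [ 0.03  0.03 -0.04] op 0.155
s0 273.25 S [  0.  145.  193.9 253.9 302.7 502. ] xy [38.17 -0.8 ]
{"x": -0.02, "y": -0.01, "z": 0.29, "ax": 0.000, "ay": -0.078, "az": 0.000, "grip": 1},
{"x": -0.05, "y": -0.01, "z": 0.59, "ax": 0.000, "ay": -0.153, "az": 0.000, "grip": 1},
{"x": -0.10, "y": -0.01, "z": 0.88, "ax": 0.000, "ay": -0.228, "az": 0.000, "grip": 1},
{"x": -0.18, "y": -0.01, "z": 1.16, "ax": 0.000, "ay": -0.303, "az": 0.000, "grip": 1},
{"x": -0.28, "y": -0.01, "z": 1.44, "ax": 0.000, "ay": -0.378, "az": 0.000, "grip": 1},
{"x": -0.40, "y": -0.01, "z": 1.71, "ax": 0.000, "ay": -0.453, "az": 0.000, "grip": 1},
{"x": -0.54, "y": -0.01, "z": 1.97, "ax": 0.000, "ay": -0.527, "az": 0.000, "grip": 1},
{"x": -0.69, "y": -0.01, "z": 2.23, "ax": 0.000, "ay": -0.591, "az": 0.000, "grip": 1},
{"x": -0.86, "y": -0.01, "z": 2.47, "ax": 0.000, "ay": -0.644, "az": 0.000, "grip": 1},
{"x": -1.04, "y": -0.01, "z": 2.71, "ax": 0.000, "ay": -0.685, "az": 0.000, "grip": 1},
{"x": -1.24, "y": -0.01, "z": 2.93, "ax": 0.000, "ay": -0.715, "az": 0.000, "grip": 1},
{"x": -1.50, "y": -0.01, "z": 3.24, "ax": 0.000, "ay": -0.737, "az": 0.000, "grip": 1},
end s 310.25 [48.9 33.2] 0.2
```

Request:
apply_moves(
  increments=[
    {"x":-0.02,"y":-0.01,"z":0.29,"ax":0,"ay":-0.078,"az":0,"grip":1},
    {"x":-0.05,"y":-0.01,"z":0.59,"ax":0,"ay":-0.153,"az":0,"grip":1},
    {"x":-0.1,"y":-0.01,"z":0.88,"ax":0,"ay":-0.228,"az":0,"grip":1},
    {"x":-0.18,"y":-0.01,"z":1.16,"ax":0,"ay":-0.303,"az":0,"grip":1},
    {"x":-0.28,"y":-0.01,"z":1.44,"ax":0,"ay":-0.378,"az":0,"grip":1},
    {"x":-0.4,"y":-0.01,"z":1.71,"ax":0,"ay":-0.453,"az":0,"grip":1},
    {"x":-0.54,"y":-0.01,"z":1.97,"ax":0,"ay":-0.527,"az":0,"grip":1},
    {"x":-0.69,"y":-0.01,"z":2.23,"ax":0,"ay":-0.59,"az":0,"grip":1},
    {"x":-0.86,"y":-0.01,"z":2.47,"ax":0,"ay":-0.644,"az":0,"grip":1},
    {"x":-1.04,"y":-0.01,"z":2.71,"ax":0,"ay":-0.685,"az":0,"grip":1},
    {"x":-1.24,"y":-0.01,"z":2.93,"ax":0,"ay":-0.715,"az":0,"grip":1},
    {"x":-1.5,"y":-0.01,"z":3.24,"ax":0,"ay":-0.738,"az":0,"grip":1},
  ],
)

```text
time_s: 15.5
eef_pos: [0.6357, 0.0782, 0.1985]
eef_rot: [-0.705, 0.706, 0.046, -0.046]
wrist_force: [0.3, -0.3, -1.8]
opening: 0.154
```

```bash
python3 - <<'E'
from look import *
pw=np.load('pose_w.npy'); vision.camera('top'); w,im=look('w7',pw)
E
python3 st.py; python3 plan.py 3,5,5,5,5,5,5
```

```text
t 15.6 rail [48.93 33.75] z 198.56 yaw -0.04 tilt [ 0.0002 -0.0001] F rail [ 0.3  -0.51 -2.11] F tool [ 0.3   2.11 -0.51] T [ 0.02  0.02 -0.02] op 0.159
s0 310.75 S [  0.  145.  193.9 253.9 302.7 502. ] xy [48.93 33.75]
{"x": 0.01, "y": 0.01, "z": 0.30, "ax": 0.000, "ay": -0.001, "az": 0.000, "grip": 1},
{"x": 0.01, "y": 0.01, "z": 0.80, "ax": 0.000, "ay": -0.001, "az": 0.000, "grip": 1},
{"x": 0.01, "y": 0.01, "z": 1.30, "ax": 0.000, "ay": -0.001, "az": 0.000, "grip": 1},
{"x": 0.01, "y": 0.01, "z": 1.80, "ax": 0.000, "ay": -0.001, "az": 0.000, "grip": 1},
{"x": 0.01, "y": 0.01, "z": 2.30, "ax": 0.000, "ay": -0.001, "az": 0.000, "grip": 1},
{"x": 0.01, "y": 0.01, "z": 2.80, "ax": 0.000, "ay": -0.001, "az": 0.000, "grip": 1},
{"x": 0.00, "y": 0.01, "z": 3.30, "ax": 0.000, "ay": -0.001, "az": 0.000, "grip": 1},
end s 343.75 [49.  66.7] 0.0
```

View pics/w7.png

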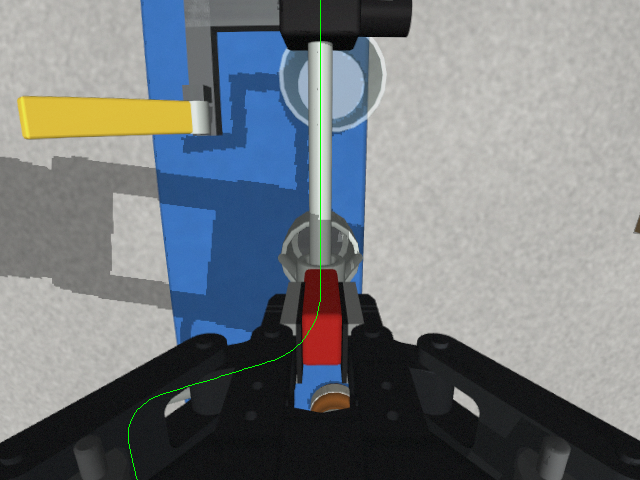

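```bash
python3 - <<'E'
from wfit import *
pw=np.load('pose_w.npy'); w=dict(np.load('pics/w7.npz'))
print('face rod-entry',inrail(pw,atz(w,(320,41.5),.155)))
print('face top edge',inrail(pw,atz(w,(318,28),.165)))
print('bar tip/hinge rows', inrail(pw,atz(w,(205,98),.167)),inrail(pw,atz(w,(205,134),.167)))
im=cv2.imread('pics/w7_raw.png'); cv2.imwrite('pics/w7c.png',cv2.resize(im[0:150,180:420],None,fx=3,fy=3,interpolation=cv2.INTER_CUBIC))
E
```

```text
face rod-entry [ 48.80999504 135.26015757]
face top edge [ 48.11774711 137.86645912]
bar tip/hinge rows [  5.69339535 113.40345737] [  4.77009498 100.19394491]
```

View pics/w7c.png

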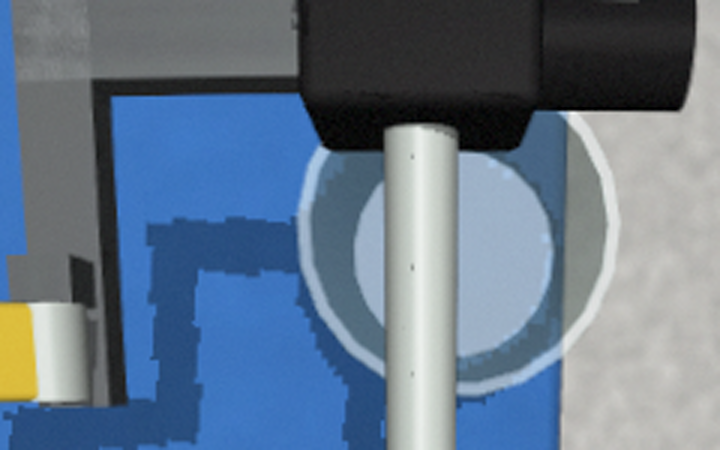

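Request:
apply_moves(
  increments=[
    {"x":0,"y":0.01,"z":0.3,"ax":0,"ay":0,"az":0,"grip":1},
    {"x":0,"y":0.01,"z":0.8,"ax":0,"ay":0,"az":0,"grip":1},
    {"x":0,"y":0.01,"z":1.3,"ax":0,"ay":0,"az":0,"grip":1},
    {"x":0,"y":0.01,"z":1.8,"ax":0,"ay":0,"az":0,"grip":1},
    {"x":0,"y":0.01,"z":2.3,"ax":0,"ay":0,"az":0,"grip":1},
    {"x":0,"y":0.01,"z":2.8,"ax":0,"ay":0,"az":0,"grip":1},
    {"x":0,"y":0.01,"z":3.3,"ax":0,"ay":0,"az":0,"grip":1},
  ],
)

```text
time_s: 16.48
eef_pos: [0.6313, 0.1116, 0.1984]
eef_rot: [-0.706, 0.706, 0.046, -0.046]
wrist_force: [0.2, 0.6, -3.0]
opening: 0.149
```

```bash
python3 - <<'E'
from look import *
pw=np.load('pose_w.npy'); vision.camera('top'); w,im=look('w8',pw)
E
python3 st.py
```

```text
t 16.575 rail [48.91 67.35] z 198.45 yaw -0.01 tilt [0.0001 0.    ] F rail [-0.32 -0.21 -2.55] F tool [-0.32  2.55 -0.21] T [-0.04  0.02 -0.01] op 0.156
```

View pics/w8.png

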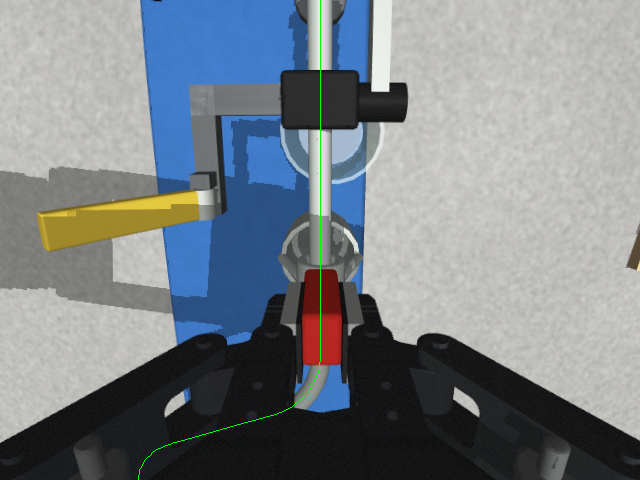

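Request:
apply_moves(
  increments=[
    {"x":0.01,"y":0,"z":0.4,"ax":0,"ay":0,"az":0,"grip":1},
    {"x":0.01,"y":0,"z":1,"ax":0,"ay":0,"az":0,"grip":1},
    {"x":0.01,"y":0,"z":1.6,"ax":0,"ay":0,"az":0,"grip":1},
    {"x":0.01,"y":0,"z":2.2,"ax":0,"ay":0,"az":0,"grip":1},
    {"x":0.01,"y":0,"z":2.8,"ax":0,"ay":0,"az":0,"grip":1},
    {"x":0.01,"y":0,"z":3.4,"ax":0,"ay":0,"az":0,"grip":1},
    {"x":0.01,"y":0,"z":4,"ax":0,"ay":0,"az":0,"grip":1},
    {"x":0.01,"y":0,"z":4.6,"ax":0,"ay":0,"az":0,"grip":1},
    {"x":0.01,"y":0,"z":5,"ax":0,"ay":0,"az":0,"grip":1},
    {"x":0.01,"y":0,"z":5,"ax":0,"ay":0,"az":0,"grip":1},
  ],
)

```text
time_s: 17.82
eef_pos: [0.6247, 0.1617, 0.1985]
eef_rot: [0.706, -0.706, -0.047, 0.047]
wrist_force: [0.1, 0.4, -2.5]
opening: 0.154
```

```bash
python3 - <<'E'
from look import *
pw=np.load('pose_w.npy'); w,im=look('w9',pw)
im=vision.camera('scene'); cv2.imwrite('pics/s9.png',cv2.resize(im[130:330,270:470,::-1],None,fx=3,fy=3,interpolation=cv2.INTER_CUBIC))
E
python3 st.py
```

```text
t 17.925 rail [ 49.03 117.29] z 198.45 yaw -0.01 tilt [ 0.0001 -0.0001] F rail [ 0.63 -0.57 -2.52] F tool [ 0.63  2.52 -0.57] T [-0.04  0.01  0.01] op 0.156
```

View pics/w9.png

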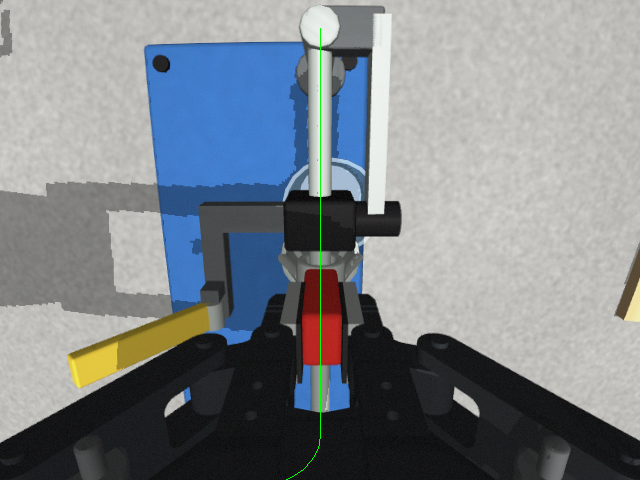

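View pics/s9.png

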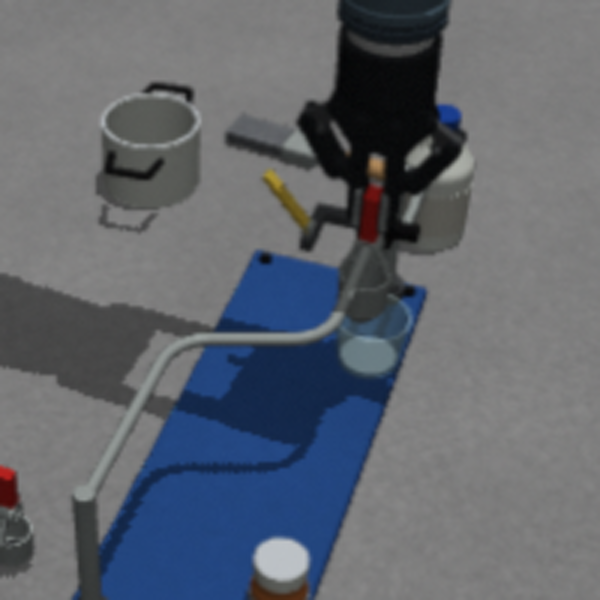

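Request:
apply_moves(
  increments=[
    {"x":0,"y":0,"z":0.1,"ax":0,"ay":0,"az":0,"grip":1},
    {"x":0,"y":0,"z":0.25,"ax":0,"ay":0,"az":0,"grip":1},
    {"x":0,"y":0,"z":0.4,"ax":0,"ay":0,"az":0,"grip":1},
    {"x":0,"y":0,"z":0.55,"ax":0,"ay":0,"az":0,"grip":1},
    {"x":0,"y":0,"z":0.55,"ax":0,"ay":0,"az":0,"grip":1},
  ],
)

```text
time_s: 18.55
eef_pos: [0.624, 0.167, 0.1985]
eef_rot: [-0.706, 0.706, 0.047, -0.046]
wrist_force: [-0.6, -0.4, -2.6]
opening: 0.151
```

```bash
python3 st.py
```

```text
t 18.55 rail [ 49.02 122.95] z 198.46 yaw 0.01 tilt [ 0.0001 -0.0001] F rail [-0.63 -0.29 -2.58] F tool [-0.63  2.58 -0.29] T [ 0.01 -0.02 -0.03] op 0.151
```

Request:
apply_moves(
  increments=[
    {"x":0,"y":0,"z":0.05,"ax":0,"ay":0,"az":0,"grip":1},
    {"x":0,"y":0,"z":0.1,"ax":0,"ay":0,"az":0,"grip":1},
    {"x":0,"y":0,"z":0.1,"ax":0,"ay":0,"az":0,"grip":1},
  ],
)

```text
time_s: 18.92
eef_pos: [0.6239, 0.168, 0.1984]
eef_rot: [-0.706, 0.706, 0.047, -0.046]
wrist_force: [-0.5, 0.3, -1.8]
opening: 0.151
```

```bash
python3 st.py
```

```text
t 18.925 rail [ 49.02 123.97] z 198.44 yaw 0.01 tilt [ 0.0001 -0.0001] F rail [-0.43  0.33 -1.78] F tool [-0.43  1.78  0.33] T [ 0.01 -0.    0.03] op 0.151
```

Request:
apply_moves(
  increments=[
    {"x":0,"y":0,"z":0.05,"ax":0,"ay":0,"az":0,"grip":1},
    {"x":0,"y":0,"z":0.1,"ax":0,"ay":0,"az":0,"grip":1},
    {"x":0,"y":0,"z":0.1,"ax":0,"ay":0,"az":0,"grip":1},
  ],
)

```text
time_s: 19.3
eef_pos: [0.6237, 0.169, 0.1984]
eef_rot: [-0.706, 0.706, 0.047, -0.046]
wrist_force: [-0.5, 0.0, -1.8]
opening: 0.154
```

```bash
python3 st.py
```

```text
t 19.3 rail [ 49.   125.02] z 198.43 yaw 0.01 tilt [ 0.0001 -0.0001] F rail [-0.52  0.1  -1.81] F tool [-0.52  1.81  0.1 ] T [-0.01  0.03  0.  ] op 0.154
```

Request:
apply_moves(
  increments=[
    {"x":0,"y":0,"z":0.05,"ax":0,"ay":0,"az":0,"grip":1},
    {"x":0,"y":0,"z":0.08,"ax":0,"ay":0,"az":0,"grip":1},
    {"x":0,"y":0,"z":0.08,"ax":0,"ay":0,"az":0,"grip":1},
  ],
)

```text
time_s: 19.68
eef_pos: [0.6236, 0.1698, 0.1984]
eef_rot: [-0.706, 0.706, 0.047, -0.047]
wrist_force: [0.6, -0.8, -2.5]
opening: 0.15
```

```bash
python3 st.py
```

```text
t 19.675 rail [ 49.01 125.84] z 198.45 yaw 0.01 tilt [ 0.0002 -0.0001] F rail [ 0.47 -0.92 -2.49] F tool [ 0.47  2.49 -0.92] T [-0.07  0.01 -0.03] op 0.15
```

Request:
apply_moves(
  increments=[
    {"x":0,"y":0,"z":0.04,"ax":0,"ay":0,"az":0,"grip":1},
    {"x":0,"y":0,"z":0.08,"ax":0,"ay":0,"az":0,"grip":1},
    {"x":0,"y":0,"z":0.08,"ax":0,"ay":0,"az":0,"grip":1},
  ],
)

```text
time_s: 20.05
eef_pos: [0.6236, 0.1699, 0.1985]
eef_rot: [-0.705, 0.706, 0.046, -0.046]
wrist_force: [0.4, -4.9, -2.7]
opening: 0.148
```

```bash
python3 st.py
```

```text
t 20.05 rail [ 49.   125.96] z 198.46 yaw -0.01 tilt [-0.     -0.0011] F rail [-0.26 -4.91 -2.74] F tool [-0.26  2.74 -4.91] T [-0.78  0.11  0.04] op 0.148
```

Request:
apply_moves(
  increments=[
    {"x":0,"y":0,"z":0.08,"ax":0,"ay":0,"az":0,"grip":1},
    {"x":0,"y":0,"z":0.08,"ax":0,"ay":0,"az":0,"grip":1},
    {"x":0,"y":0,"z":0.08,"ax":0,"ay":0,"az":0,"grip":1},
    {"x":0,"y":0,"z":0.08,"ax":0,"ay":0,"az":0,"grip":1},
    {"x":0,"y":0,"z":0.08,"ax":0,"ay":0,"az":0,"grip":1},
    {"x":0,"y":0,"z":0.08,"ax":0,"ay":0,"az":0,"grip":1},
  ],
)

```text
time_s: 20.8
eef_pos: [0.6236, 0.17, 0.1985]
eef_rot: [-0.705, 0.706, 0.046, -0.046]
wrist_force: [0.2, -5.0, -1.7]
opening: 0.153
```

```bash
python3 st.py; python3 - <<'E'
from look import *
pw=np.load('pose_w.npy'); w,im=look('w10',pw)
cv2.imwrite('pics/w10c.png',cv2.resize(im[200:400,200:440],None,fx=3,fy=3,interpolation=cv2.INTER_CUBIC))
E
python3 st.py
```

```text
t 20.8 rail [ 49.01 126.02] z 198.47 yaw -0.02 tilt [-0.0002 -0.0023] F rail [-0.44 -5.02 -1.71] F tool [-0.43  1.72 -5.02] T [-0.95  0.08  0.01] op 0.153
t 20.85 rail [ 49.02 126.  ] z 198.49 yaw -0.02 tilt [-0.0001 -0.0023] F rail [-0.49 -5.72 -1.7 ] F tool [-0.49  1.71 -5.72] T [-1.02  0.13  0.  ] op 0.154
```

View pics/w10c.png

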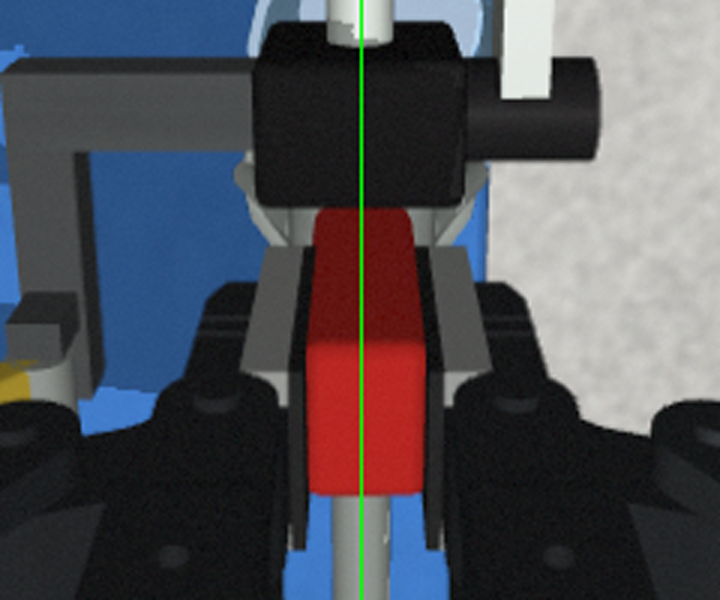

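Request:
apply_moves(
  increments=[
    {"x":0,"y":0.1,"z":0.05,"ax":0,"ay":0,"az":0,"grip":1},
    {"x":0,"y":0.2,"z":0.03,"ax":0,"ay":0,"az":0,"grip":1},
    {"x":0,"y":0.2,"z":0.02,"ax":0,"ay":0,"az":0,"grip":1},
  ],
)

```text
time_s: 21.22
eef_pos: [0.624, 0.17, 0.1969]
eef_rot: [-0.705, 0.706, 0.047, -0.046]
wrist_force: [1.1, -5.0, 1.9]
opening: 0.156
```

```bash
python3 st.py
```

```text
t 21.225 rail [ 49.44 126.01] z 196.86 yaw -0.03 tilt [ 0.001  -0.0026] F rail [ 0.41 -5.11  1.87] F tool [ 0.42 -1.85 -5.12] T [-0.89 -0.02 -0.  ] op 0.156
```

Request:
apply_moves(
  increments=[
    {"x":0,"y":0,"z":0.03,"ax":0,"ay":0,"az":0,"grip":1},
    {"x":0,"y":0,"z":0.03,"ax":0,"ay":0,"az":0,"grip":0.8},
    {"x":0,"y":0,"z":0.02,"ax":0,"ay":0,"az":0,"grip":0.7},
    {"x":0,"y":0,"z":0,"ax":0,"ay":0,"az":0,"grip":0.6},
    {"x":0,"y":0,"z":0,"ax":0,"ay":0,"az":0,"grip":0.6},
    {"x":0,"y":0,"z":0,"ax":0,"ay":0,"az":0,"grip":0.6},
    {"x":0,"y":0,"z":0,"ax":0,"ay":0,"az":0,"grip":0.6},
  ],
)

```text
time_s: 22.1
eef_pos: [0.624, 0.1701, 0.1968]
eef_rot: [-0.705, 0.706, 0.047, -0.046]
wrist_force: [1.3, -0.6, 0.1]
opening: 0.404
```

```bash
python3 st.py; python3 - <<'E'
from look import *
pw=np.load('pose_w.npy'); w,im=look('w11',pw)
cv2.imwrite('pics/w11c.png',cv2.resize(im[200:400,200:440],None,fx=3,fy=3,interpolation=cv2.INTER_CUBIC))
E
python3 st.py
```

```text
t 22.1 rail [ 49.45 126.04] z 196.85 yaw -0.03 tilt [ 0.001  -0.0025] F rail [ 1.19 -0.74  0.11] F tool [ 1.19 -0.1  -0.74] T [-0.02  0.04  0.01] op 0.404
t 22.15 rail [ 49.45 125.99] z 196.84 yaw -0.03 tilt [ 0.001  -0.0025] F rail [-0.97  0.67 -0.  ] F tool [-0.97  0.    0.67] T [-0.03 -0.03 -0.01] op 0.398
```

View pics/w11c.png

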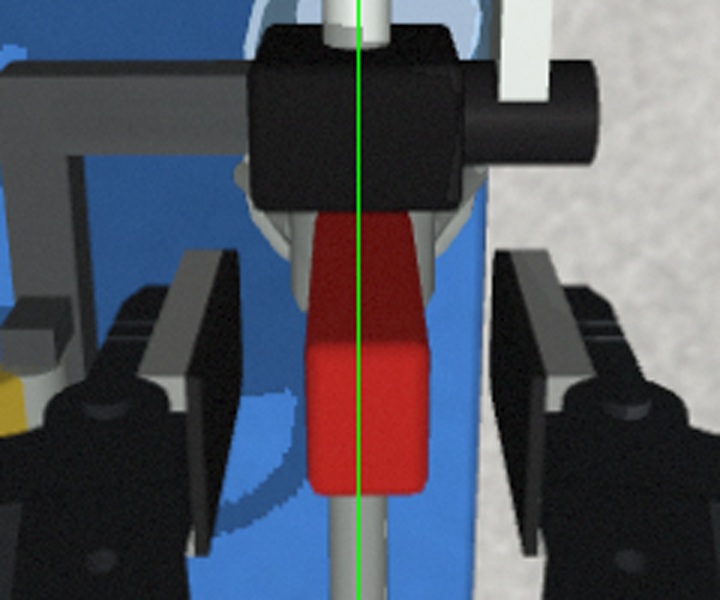

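Request:
apply_moves(
  increments=[
    {"x":0,"y":-1,"z":0,"ax":0,"ay":0,"az":0,"grip":0.6},
    {"x":0,"y":-3,"z":0,"ax":0,"ay":0,"az":0,"grip":0.6},
    {"x":0,"y":-6,"z":0,"ax":0,"ay":0,"az":0,"grip":0.6},
    {"x":0,"y":-8,"z":0,"ax":0,"ay":0,"az":0,"grip":1},
    {"x":-3,"y":-9,"z":-0.5,"ax":0,"ay":0,"az":0,"grip":1},
    {"x":-7,"y":-9,"z":-1.5,"ax":0,"ay":0,"az":0,"grip":1},
    {"x":-11,"y":-9,"z":-2.1,"ax":0,"ay":0,"az":0,"grip":1},
    {"x":-12.4,"y":-9,"z":-2.1,"ax":0,"ay":0,"az":0,"grip":1},
    {"x":-12.4,"y":-9,"z":-2.1,"ax":0,"ay":0,"az":0,"grip":1},
  ],
)

```text
time_s: 23.28
eef_pos: [0.5039, 0.1334, 0.2879]
eef_rot: [-0.705, 0.706, 0.047, -0.045]
wrist_force: [-0.7, -0.6, 0.3]
opening: 0.001
```

```bash
python3 st.py; python3 - <<'E'
from look import *
pw=np.load('pose_w.npy'); w,im=look('w12',pw)
# predicted ring/tab positions
for n,q in dict(tabtopback=[49,116,201],tabtopfront=[49,136,201],face=[49,136,165],bar_mid=[1-37.3/2,107,164+22.2],bartip=[-36,107,208]).items(): print(n,proj(w,W(pw,[q]))[0].round(1))
im=vision.camera('scene'); cv2.imwrite('pics/s12.png',cv2.resize(im[130:330,270:470,::-1],None,fx=3,fy=3,interpolation=cv2.INTER_CUBIC))
E
python3 st.py
```

```text
t 23.275 rail [-74.46 105.4 ] z 287.86 yaw -0.04 tilt [ 0.003  -0.0026] F rail [-0.79 -0.45  0.32] F tool [-0.79 -0.32 -0.46] T [-0.04 -0.02  0.02] op 0.001
tabtopback [535.4 233.7]
tabtopfront [540.7 199.3]
face [510.4 188.8]
bar_mid [413.8 241.4]
bartip [390.  253.1]
t 23.375 rail [-73.59 105.33] z 287.45 yaw -0.03 tilt [ 0.0026 -0.0026] F rail [-0.23 -0.35  0.85] F tool [-0.23 -0.85 -0.35] T [0.01 0.01 0.03] op 0.003
```

View pics/w12.png

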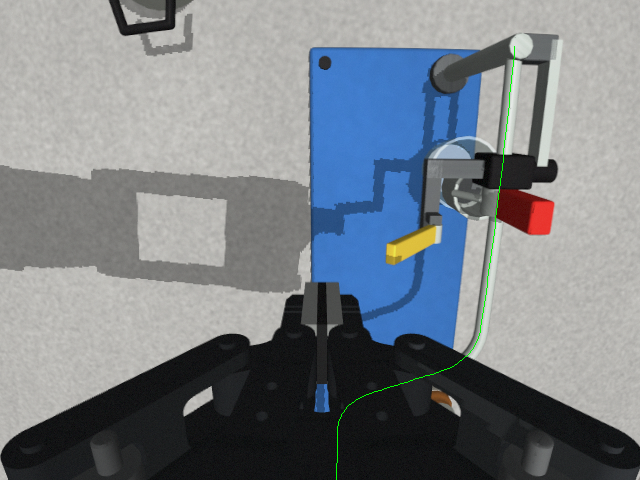

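View pics/s12.png

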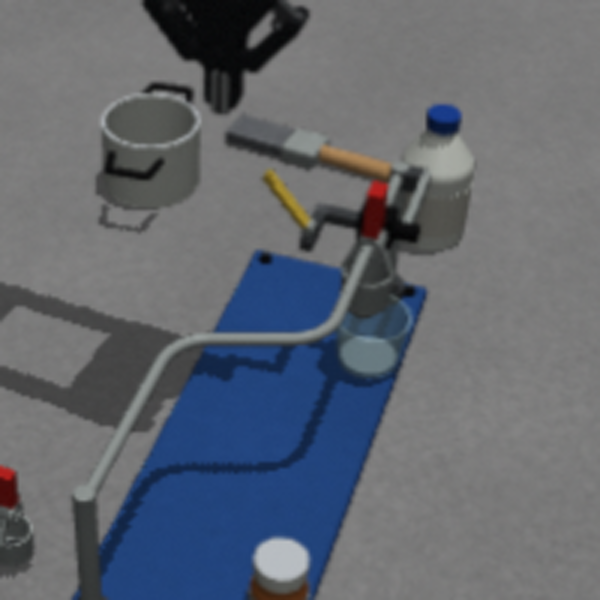

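Request:
apply_moves(
  increments=[
    {"x":-0.2,"y":2,"z":0,"ax":0,"ay":0,"az":0,"grip":1},
    {"x":-0.2,"y":4.5,"z":0,"ax":0,"ay":0,"az":0,"grip":1},
    {"x":-0.2,"y":6.7,"z":0,"ax":0,"ay":0,"az":0,"grip":1},
    {"x":-0.2,"y":6.7,"z":0,"ax":0,"ay":0,"az":0,"grip":1},
    {"x":0.5,"y":6.7,"z":0,"ax":0,"ay":0,"az":0,"grip":1},
    {"x":1.2,"y":6.7,"z":0,"ax":0,"ay":0,"az":0,"grip":1},
  ],
)

```text
time_s: 24.12
eef_pos: [0.5185, 0.1349, 0.2218]
eef_rot: [-0.705, 0.706, 0.048, -0.044]
wrist_force: [0.3, -0.1, -0.6]
opening: 0.001
```

```bash
python3 st.py; python3 - <<'E'
from look import *
pw=np.load('pose_w.npy'); vision.camera('top');w,im=look('w13',pw)
im=vision.camera('scene'); cv2.imwrite('pics/s13.png',cv2.resize(im[130:330,270:470,::-1],None,fx=3,fy=3,interpolation=cv2.INTER_CUBIC))
E
python3 st.py
```

```text
t 24.125 rail [-59.82 105.07] z 221.8 yaw -0.03 tilt [ 0.0051 -0.0028] F rail [ 0.28 -0.1  -0.58] F tool [ 0.28  0.58 -0.1 ] T [-0.01  0.02 -0.04] op 0.001
t 24.275 rail [-60.51 105.08] z 221.21 yaw -0.03 tilt [ 0.004  -0.0027] F rail [ 0.1  -1.07  0.03] F tool [ 0.1  -0.03 -1.07] T [-0.03  0.03 -0.04] op -0.001
```

View pics/w13.png

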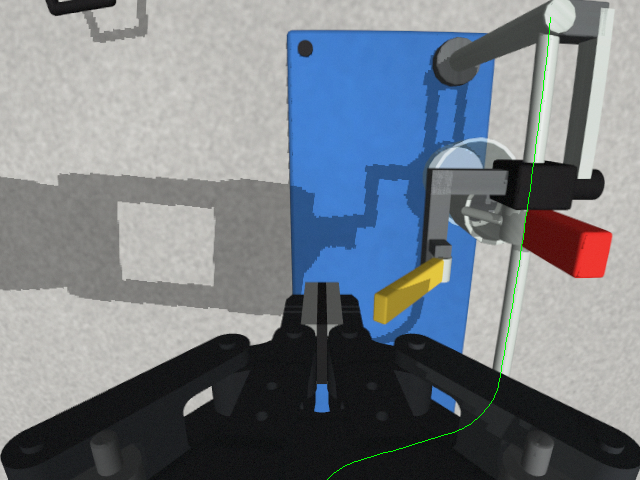

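View pics/s13.png

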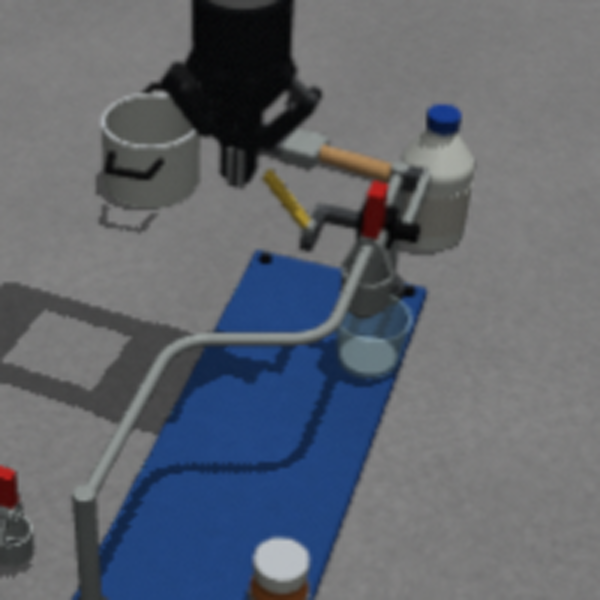

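Request:
apply_moves(
  increments=[
    {"x":0.3,"y":0.4,"z":0.1,"ax":0,"ay":0,"az":0,"grip":1},
    {"x":0.7,"y":0.4,"z":0.1,"ax":0,"ay":0,"az":0,"grip":1},
    {"x":1.1,"y":0.4,"z":0.1,"ax":0,"ay":0,"az":0,"grip":1},
    {"x":1.5,"y":0.4,"z":0.1,"ax":0,"ay":0,"az":0,"grip":1},
    {"x":1.9,"y":0.4,"z":0.1,"ax":0,"ay":0,"az":0,"grip":1},
    {"x":2.3,"y":0.4,"z":0.1,"ax":0,"ay":0,"az":0,"grip":1},
    {"x":2.7,"y":0.4,"z":0.1,"ax":0,"ay":0,"az":0,"grip":1},
    {"x":3.1,"y":0.4,"z":0.1,"ax":0,"ay":0,"az":0,"grip":1},
    {"x":3.5,"y":0.4,"z":0.1,"ax":0,"ay":0,"az":0,"grip":1},
  ],
)

```text
time_s: 25.4
eef_pos: [0.5527, 0.1405, 0.2173]
eef_rot: [-0.705, 0.706, 0.048, -0.045]
wrist_force: [-0.5, 0.3, -0.3]
opening: 0.0
```

```bash
python3 st.py; python3 - <<'E'
from look import *
pw=np.load('pose_w.npy'); w,im=look('w14',pw)
im=vision.camera('scene'); cv2.imwrite('pics/s14.png',cv2.resize(im[130:330,270:470,::-1],None,fx=3,fy=3,interpolation=cv2.INTER_CUBIC))
E
python3 st.py
```

```text
t 25.4 rail [-25.21 106.05] z 217.32 yaw -0.03 tilt [ 0.004  -0.0027] F rail [-0.44  0.34 -0.28] F tool [-0.44  0.28  0.34] T [-0.01 -0.01 -0.01] op 0.0
t 25.5 rail [-25.07 105.97] z 217.34 yaw -0.03 tilt [ 0.0042 -0.0028] F rail [-0.74  0.5  -0.27] F tool [-0.74  0.27  0.5 ] T [-0.02 -0.05 -0.03] op 0.003
```

View pics/w14.png

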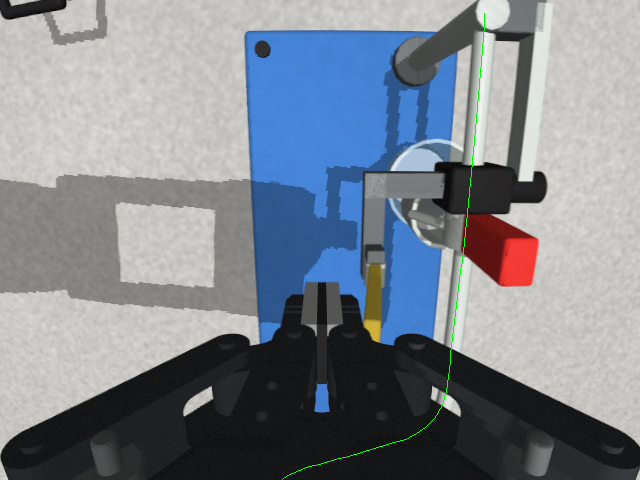

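View pics/s14.png

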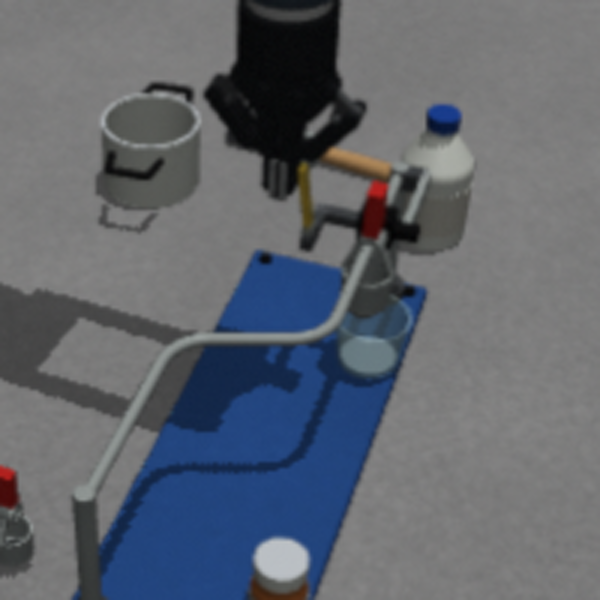

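Request:
apply_moves(
  increments=[
    {"x":0.4,"y":0,"z":0,"ax":0,"ay":0,"az":0,"grip":1},
    {"x":0.8,"y":0,"z":0,"ax":0,"ay":0,"az":0,"grip":1},
    {"x":1.2,"y":0,"z":0,"ax":0,"ay":0,"az":0,"grip":1},
    {"x":1.5,"y":0,"z":0,"ax":0,"ay":0,"az":0,"grip":1},
    {"x":1.5,"y":0,"z":0,"ax":0,"ay":0,"az":0,"grip":1},
  ],
)

```text
time_s: 26.12
eef_pos: [0.5679, 0.1424, 0.2174]
eef_rot: [-0.705, 0.706, 0.048, -0.045]
wrist_force: [0.2, -1.0, 0.2]
opening: 0.001
```

```bash
python3 st.py; python3 - <<'E'
from look import *
pw=np.load('pose_w.npy'); w,im=look('w15',pw)
im=vision.camera('scene'); cv2.imwrite('pics/s15.png',cv2.resize(im[130:330,270:470,::-1],None,fx=3,fy=3,interpolation=cv2.INTER_CUBIC))
E
```

```text
t 26.125 rail [ -9.89 105.95] z 217.37 yaw -0.04 tilt [ 0.0042 -0.0028] F rail [ 0.09 -0.97  0.23] F tool [ 0.09 -0.23 -0.97] T [0.01 0.03 0.05] op 0.001
```

View pics/w15.png

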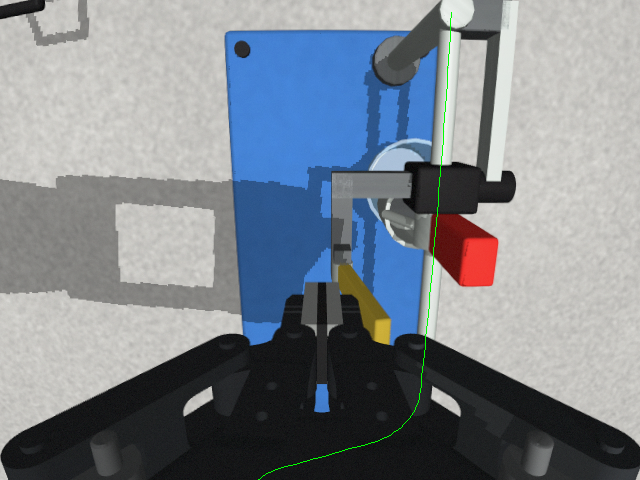

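View pics/s15.png

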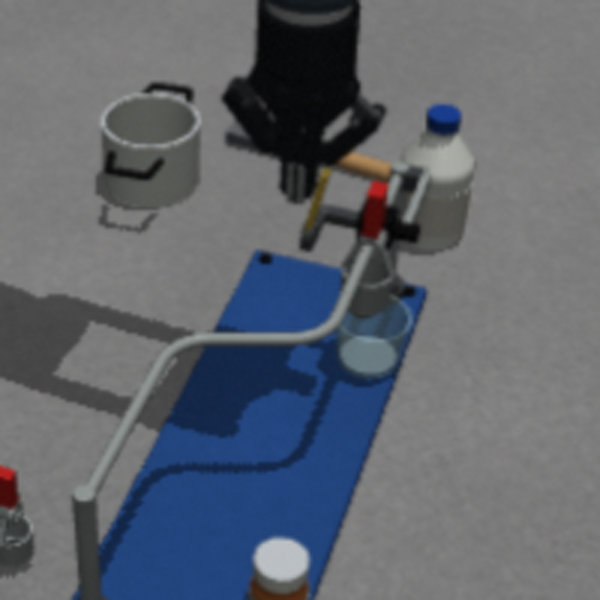

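Request:
apply_moves(
  increments=[
    {"x":-1,"y":0,"z":0,"ax":0,"ay":0,"az":0,"grip":1},
    {"x":-3,"y":0,"z":0,"ax":0,"ay":0,"az":0,"grip":1},
    {"x":-5,"y":-1,"z":0,"ax":0,"ay":0,"az":0,"grip":1},
    {"x":-6.5,"y":-4,"z":0,"ax":0,"ay":0,"az":0,"grip":1},
    {"x":-7,"y":-7,"z":0,"ax":0,"ay":0,"az":0,"grip":1},
    {"x":-7,"y":-8,"z":0,"ax":0,"ay":0,"az":0,"grip":1},
    {"x":-7,"y":-8,"z":0,"ax":0,"ay":0,"az":0,"grip":1},
    {"x":-7,"y":-8,"z":0,"ax":0,"ay":0,"az":0,"grip":1},
    {"x":-7,"y":-8,"z":0,"ax":0,"ay":0,"az":0,"grip":1},
    {"x":-7,"y":-8,"z":0,"ax":0,"ay":0,"az":0,"grip":1},
    {"x":-7,"y":-8,"z":0,"ax":0,"ay":0,"az":0,"grip":1},
    {"x":-7,"y":-8,"z":0,"ax":0,"ay":0,"az":0,"grip":1},
  ],
)

```text
time_s: 27.72
eef_pos: [0.4979, 0.1334, 0.297]
eef_rot: [-0.705, 0.706, 0.048, -0.045]
wrist_force: [-0.0, -0.2, 0.6]
opening: -0.0
```

Request:
apply_moves(
  increments=[
    {"x":0,"y":0,"z":0,"ax":0,"ay":0,"az":0,"grip":1},
    {"x":0,"y":0,"z":0,"ax":0,"ay":0,"az":0,"grip":1},
    {"x":0,"y":0,"z":0,"ax":0,"ay":0,"az":0,"grip":1},
    {"x":0,"y":0,"z":0,"ax":0,"ay":0,"az":0,"grip":1},
    {"x":0,"y":0,"z":0,"ax":0,"ay":0,"az":0,"grip":1},
    {"x":0,"y":0,"z":0,"ax":0,"ay":0,"az":0,"grip":1},
    {"x":0,"y":0,"z":0,"ax":0,"ay":0,"az":0,"grip":1},
    {"x":0,"y":0,"z":0,"ax":0,"ay":0,"az":0,"grip":1},
  ],
)

```text
time_s: 28.72
eef_pos: [0.4979, 0.1334, 0.2969]
eef_rot: [-0.705, 0.706, 0.048, -0.045]
wrist_force: [-0.1, 0.7, 0.4]
opening: 0.001
```

```bash
python3 st.py; python3 - <<'E'
from look import *
pw=np.load('pose_w.npy'); w,im=look('w16',pw)
for n,q in dict(tabtopback=[49,116,201],tabtopfront=[49,136,201],barclosedtip=[59,107,167],hinge=[1,107,167]).items(): print(n,proj(w,W(pw,[q]))[0].round(1))
im=vision.camera('scene'); cv2.imwrite('pics/s16f.png',im[:,:,::-1]); cv2.imwrite('pics/s16.png',cv2.resize(im[130:330,270:470,::-1],None,fx=3,fy=3,interpolation=cv2.INTER_CUBIC))
cv2.imwrite('pics/t16.png',vision.camera('top')[:,:,::-1])
E
```

```text
t 28.725 rail [-80.46 106.24] z 296.94 yaw -0.03 tilt [ 0.0038 -0.0027] F rail [0.02 0.69 0.4 ] F tool [ 0.02 -0.4   0.69] T [ 0.02  0.02 -0.  ] op 0.001
tabtopback [536.5 230.8]
tabtopfront [541.6 197.8]
barclosedtip [521.9 230.2]
hinge [439.6 230.3]
```

View pics/w16.png

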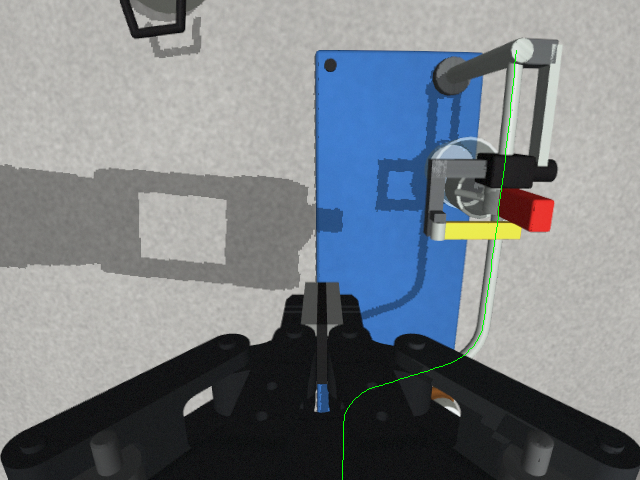

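View pics/s16.png

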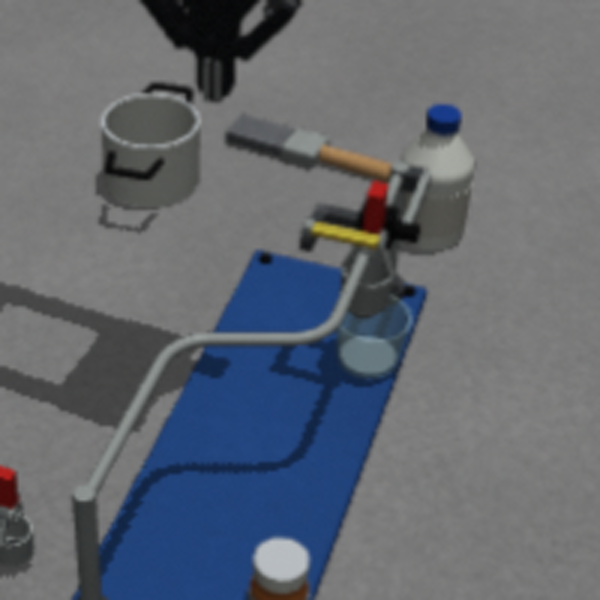

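View pics/t16.png

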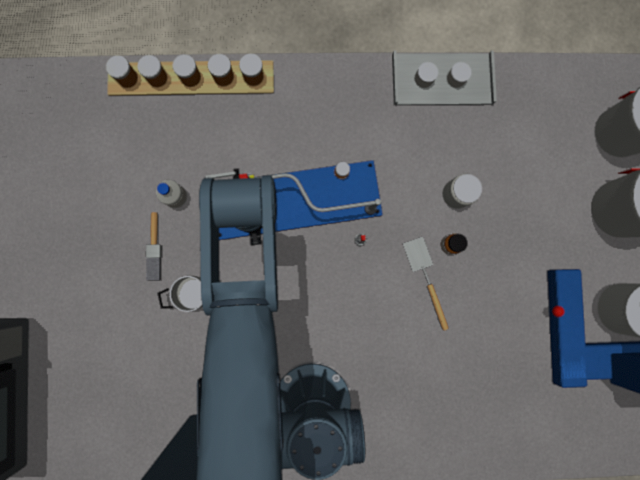

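The keeper lies level across the rod behind the ring. In the wrist picture its tip is at about (520,231), against a predicted (522,230). The tab's back edge sits where a ring home on the stop would put it. The robot is clear and everything else is in place, so I'm handing in.

```bash
python3 -c "
from bench import ticket
print(ticket.hand_in())"
```

```text
the job is handed in; nothing more can be done
None
```

The flow cup is home against the black stop and the keeper bar lies closed across the rail behind it. I handed the job in at about 29 s of the 72 s allowed.

- **Cup:** I gripped the larger cup, the one on the rail, by its red tab and slid it round both bends. In my readings, taken at the end of each move, the only side force was from my own centring probes, 4 N at most.
- **Stop:** I felt the stop at rail y ≈ 136 mm, against about 135 mm from the picture. I held the ring on it at 5.0–5.7 N for about 0.8 s, then lowered it onto the rod and let go. The picture after release shows it still home.
- **Keeper:** I pushed the bar past upright with the closed fingers and backed away. The last wrist picture shows it level, with its tip within about 2 px of the predicted closed position.
- **Last checks:** The gripper is clear of everything with no force on it beyond sensor noise, and the beaker and other items stand where they were. Two rod fits from later wrist pictures differed from my rail position by 1–2 mm. I kept the original because probing both sides mid-rail put the rod within about 0.2 mm of it.

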